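Uncap a press guide and show its pin to the inspection camera

TASK

The heat press's guide pin is due for a wear check: lift the red dust cap off the grey guide housing and set it down gently, knob up, on the floor of the blue parts tray. Then draw the steel pin out of the housing and hold it in the air in front of the inspection camera: upright, its black oil groove squarely facing the lens, the middle of the groove centred on the lens and 60 mm away from it. Finish while still holding it steady there; do not drop the cap or the pin, touch the camera or its stand, or disturb the other things on the bench and in the tray.

Things in the scene. Friction and masses are not known exactly. Their poses are not given: they have to be found in the camera images.
- guide_housing: Grey guide housing, fixed to the bench. Origin: centre of its underside, z up. Foot 84x84x12 mm, barrel 62 mm dia. up to a step at z=62, steel spigot 53 mm dia. from z=62 to the mouth at z=72. Bore 24 mm dia., 60 mm deep. A brass dowel (5 mm dia., 5 high) on the mouth at x=+15 locates the pin's collar, so pin and housing axes agree at the start.
- dust_cap: Red plastic dust cap, 0.06-0.13 kg, an inverted cup just resting over the spigot (1.5 mm play all round, 56 mm inside, overlap 10 mm, 48 mm of it above the mouth). Origin: centre of its open lower rim, z up through the knob. 63 mm outside dia., 57 high, plus a round knob on top, 26 mm dia., from z=57 to 79 (its neck, z 57-64, is 22 mm dia.).
- cap_knob (a point): Centre of the dust cap's knob, 70 mm above the cap's rim, 13 mm above the cap's top face, 9 mm below the knob's top.
- guide_pin: Steel pin, 0.2-0.35 kg, loose in the bore, hidden by the cap. Origin: centre of its lower end, z up. Shank 22 mm dia., z 0-58; dark square collar 34x34, z 58-64, which rests on the housing's mouth, notched on its +x side over the dowel; head z 64-96, 24 mm along x and 16 along y: its two flats, for gripping, face +y and -y. Must rise 58 mm to leave the bore. Oil groove on the +x side.
- groove_mid (a point): Middle of the pin's black oil groove (a slot 4.5 mm wide, 28 long, down the shank's +x side, the same side as the collar's notch): at x=+11.4, y=0, z=26 mm in the pin's frame. Its axes are the pin's.
- parts_tray: Small blue parts tray with a dark liner, fixed. Origin: centre of its underside. Inside 134 mm along its x and 194 along its y, floor 3 mm above the bench, walls 28 mm high; 150x210 mm over its rim, a tab at each y end. Two bolts and a spring lie in its +y half (y from +30 mm); its -y half is empty.
- camera_stand: Stand of the inspection camera, fixed: white base 115x90x10 mm, origin at the centre of its underside; steel column 15 mm dia. at x=+30 mm, 230 mm high. The camera (about 40 mm wide and 36 high) looks level, along the stand's -x; its height differs from time to time (lens axis 130 to 180 mm above the bench).
- lens_front (a point): Centre of the camera's front glass, on the lens axis, 65 mm ahead of the stand's centre. Its x axis points back into the camera (the camera looks along -x), z up. The groove belongs 60 mm ahead of it: at x=-60, y=0, z=0 mm in this frame, the pin's +x axis along this +x axis.
- bolt_1: Bystander: hex bolt standing on its head in the tray's +y half, 36 mm high.
- bolt_2: Bystander: a second such bolt in the tray's +y half, 36 mm high.
- coil_spring: Bystander: coil spring lying in the tray's +y half, 16x32x16 mm.
- green_roll: Bystander: roll of green tape lying flat, 69 mm dia., 21 high.
- hex_key: Bystander: steel hex key lying flat, 33x83x5 mm.
- marker_pen: Bystander: marker pen lying flat, white with a black cap, 17x135 mm, 16 high.
- striped_mug: Bystander: striped cup with a handle, 65x88 mm, 50 high, standing.
Not all that is in view belongs to the job. What is meant by the dust_cap is not turquoise, and is the smaller of those in its own colour.

How it is judged:
By the outcome, as a careful person would: the job done as asked, in the order asked, and still so for the second after the job is handed in, while the arm keeps its last pose, push and grip.
It also fails if it takes over 51 s, if anything falls off the work surface, if the arm or the gripper's body presses on something with over 40 N, if the wrist force passes 120 N, or if a joint passes its speed limit or range.

ROBOT

A 6-joint arm with a two-finger parallel gripper is mounted at the origin on a cart in front of the work surface, level with it; the furniture and walls round the work are solid. World frame = base frame: x ahead of the robot, y to its left, z up, the work surface at z = 0. Lengths are in m, angles in degrees, forces in N, time in s.
With the tool pointing down it reaches from about 0.4 to 0.825 m from the base axis. Payload 7 kg.
Tool frame: the origin (TCP) lies between the finger pads; the fingertips stand ctrl.tip_extent ahead of it and the grasp point (between the pads) lies 2 mm behind it (ctrl.tip_extent is the distance from the TCP to the fingertips, in m); z points along the fingers, y is the direction in which the jaws open and shut (so a half turn about z gives the same grasp; the last joint's range is limited). The gripper opens to 88 mm and grips with 3 to 60 N. Pads are 19 mm wide; open, the fingers measure 130 mm over their backs; the gripper's body (78 mm by 193 mm) begins 47 mm behind the grasp point.
Start: joints at [-47.435, 20.546, 0.682, 0, -70.136, -16.507], TCP at [0.296, -0.606, 0.244] pointing down, gripper open.
Joint ranges: [-176.03, 176.03], [-82.01, 121.73], [-58.28, 71.71], [-173.87, 95.51], [-174.79, -0.11], [-173.66, 173.66]. Speed limits (degrees/s): [136.94, 136.94, 172.46, 180, 180, 180].

INTERFACE

Orientations are given as [roll, pitch, yaw] about the fixed x, y, z axes, in that order (R = Rz(yaw) Ry(pitch) Rx(roll)).
In Python, from plant import ctrl gives the robot as it stands.
- The arm moves only by the shell command python3 -m handwheel 'ROWS' [OPENING]. ROWS is JSON, a list of rows, each a list of 6 numbers: the shift along the tool's x, y, z in m, then the turn, a rotation vector about the tool's x, y, z in rad. In form: [[dx, dy, dz, ax, ay, az], ...]. A call has 1 to 8 rows; each row is the pose to reach, as a shift and turn from the pose commanded when the call began, along the tool's axes at that moment; what a row does not reach only later rows make up. A row lasts 1/8 s, in which the tool goes at most 62.5 mm and 10.7 degrees, less where a joint would pass 70% of its speed; a pose out of reach is approached as far as the arm can. A call with a gripper value outside its range is refused whole. OPENING is the closure, from -1 (fully open) to 1 (shut), so that 0 is half open, set as the call begins (- or left out, the last holds). The fingers move at their own pace and stop on an object; the grip force is fixed at half the most. Time passes only in rows, so rows that repeat a pose let the fingers close. It gives the time, the measured TCP pose, the force and the opening at its end, in the units of the state.
- ctrl.get_obs(): the state, without advancing time (a new reading comes with each control period).
- ctrl.snapshot(name): name is "scene" or "top" or "wrist"; returns a dict with "img" (400x640x3 uint8, blue, green, red), "fx", "fy", "cx", "cy" (pixels), "R" (3x3) and "t" (3): a world point X has camera coordinates R X + t. Camera axes: x right, y down, z forward; pixel columns grow to the right and rows downward; lengths in m; the calibration is good to about 2 mm. A picture is of the moment at which its call begins. There is no depth.
- ctrl.close_job(): hands the job in, once; it reports no verdict.
The state is a dict: "clock": time; "joint_pos": joint angles; "qvel": joint speeds; "tau": joint torques, N m; "tool_pos": TCP position; "orientation": TCP orientation; "force": force on the tool from outside, world axes, zero at the start; "moment": the same for the moment, N m; "opening": finger opening in m.
Only numpy, scipy, OpenCV 4.12 (cv2) and the standard library are available. Lean on these libraries where they do the work, as an engineer would, in place of code of your own. Each camera call takes 0.05 s, during which the arm holds its last target.

## Working session

There is one attempt and no reset: what is moved stays moved. The work goes in short steps, Python scripts to look and compute and a shell command to move; the robot and the scene stay as the last step left them, time stands still between calls to the robot, and variables do not carry over. Pictures are saved under pics/ and viewed, and the job is handed in when it is done.

```bash
ls; mkdir -p pics
python3 - <<'E'
from plant import ctrl
import cv2,json
o=ctrl.get_obs(); print(o, ctrl.tip_extent)
for n in ["scene","top","wrist"]:
    s=ctrl.snapshot(n); cv2.imwrite(f"pics/{n}0.png",s["img"])
    print(n,s["fx"],s["fy"],s["cx"],s["cy"],s["R"],s["t"])
E
```

```text
pics
{'clock': 0.0, 'joint_pos': array([-4.74370500e+01,  2.05908158e+01,  6.34816276e-01, -2.09995315e-02,
       -7.01357377e+01, -1.65091998e+01]), 'qvel': array([ 0.04328919,  0.11813815, -0.03811978, -0.08785398, -0.08587865,
        0.0221323 ]), 'tau': array([-1.24684384e-04, -5.82724643e+01,  2.93055296e+01,  6.99744165e+00,
        6.64417574e-03, -1.48662589e-04]), 'tool_pos': array([ 0.29627831, -0.60599479,  0.24263481]), 'orientation': array([ 1.79906434e+02, -7.14436512e-03, -1.53953395e+02]), 'force': array([-0.89445161,  0.66023396, -0.47288492]), 'moment': array([ 0.04561197, -0.02449695,  0.02733916]), 'opening': 0.08768567772075447} 0.017
scene 424.37882664261116 424.37882664261116 320.3619614798799 197.73422906023842 [[-0.50960231 -0.86009929 -0.02312355]
 [-0.50518068  0.3208545  -0.80115222]
 [ 0.69648975 -0.39658745 -0.59801373]] [0.27027009 0.37902221 1.12636697]
top 364.3359629980994 364.3359629980994 322.64683524400596 199.24775373130163 [[-1.65446009e-04 -9.99974996e-01 -7.06965168e-03]
 [-9.89186801e-01  1.20049504e-03 -1.46656167e-01]
 [ 1.46660987e-01  6.96894246e-03 -9.89162266e-01]] [-0.03714994  0.59662676  1.37297302]
wrist 317.2125134292723 317.2125134292723 319.56345334224403 202.42740078530207 [[-4.39541174e-01  8.98222168e-01  7.02697197e-04]
 [ 8.61349946e-01  4.21275804e-01  2.83906617e-01]
 [ 2.54715187e-01  1.25393916e-01 -9.58851677e-01]] [ 0.67535726 -0.03590136  0.39105345]
```

View pics/scene0.png

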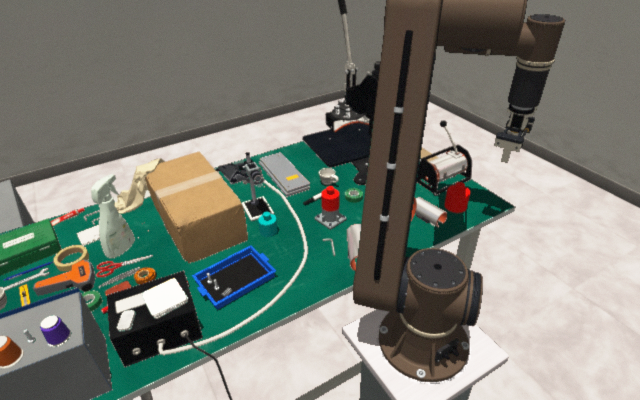

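View pics/top0.png

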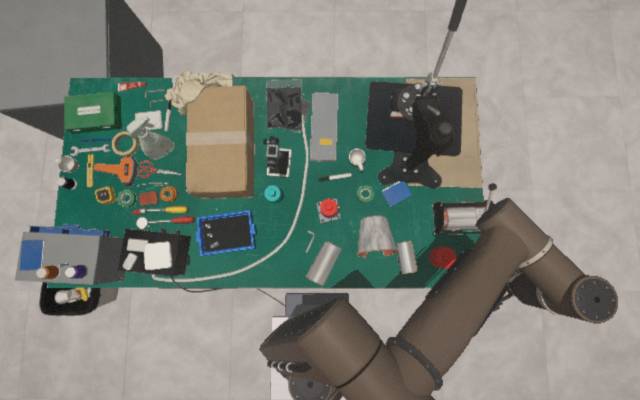

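View pics/wrist0.png

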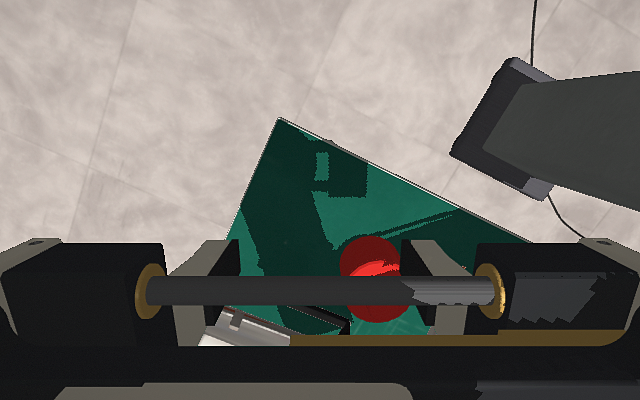

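Candidates for the cap in the top view are red on a grey foot at (328,207), red at (443,258) near the arm, and turquoise at (273,193). I'll enlarge these to compare.

Run:
```python
import cv2
a=cv2.imread("pics/top0.png"); b=cv2.imread("pics/scene0.png")
cv2.imwrite("pics/c1.png",cv2.resize(a[130:280,190:390],None,fx=4,fy=4,interpolation=cv2.INTER_CUBIC))
cv2.imwrite("pics/c2.png",cv2.resize(b[140:310,190:390],None,fx=3.5,fy=3.5,interpolation=cv2.INTER_CUBIC))
cv2.imwrite("pics/c3.png",cv2.resize(b[150:230,400:500],None,fx=4,fy=4,interpolation=cv2.INTER_CUBIC))
```

```text
(no output)
```

View pics/c1.png

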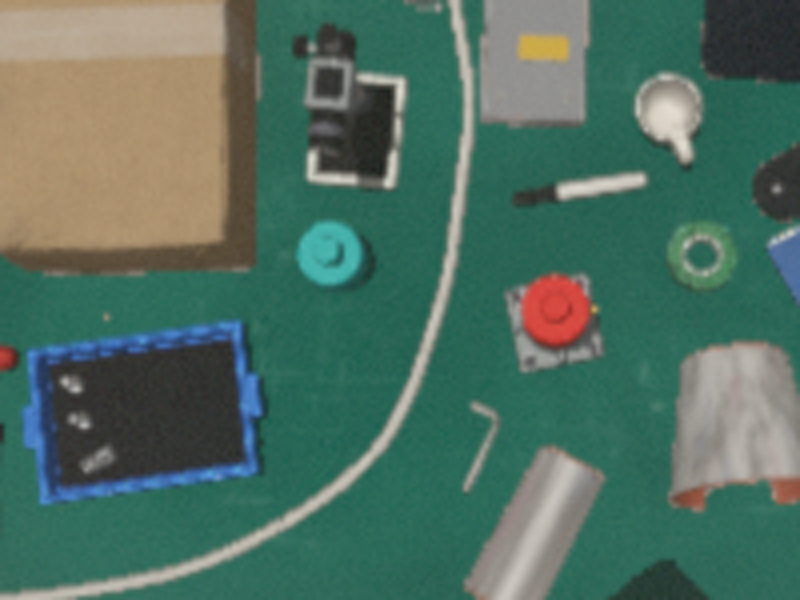

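View pics/c2.png

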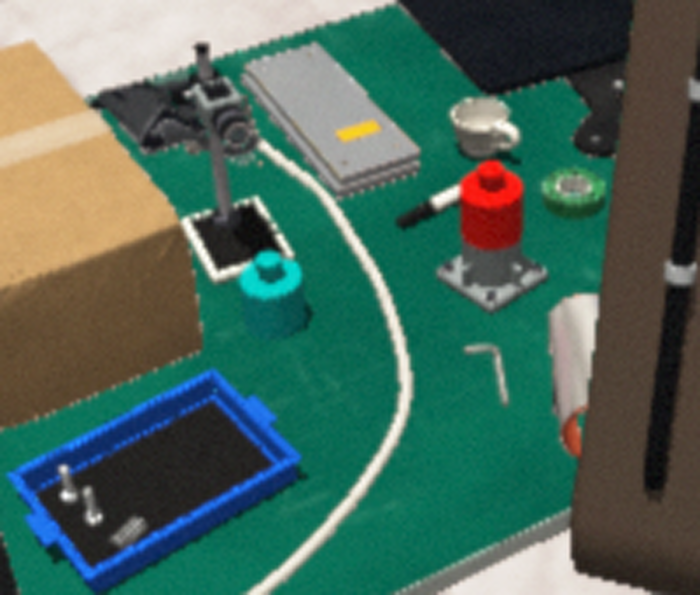

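View pics/c3.png

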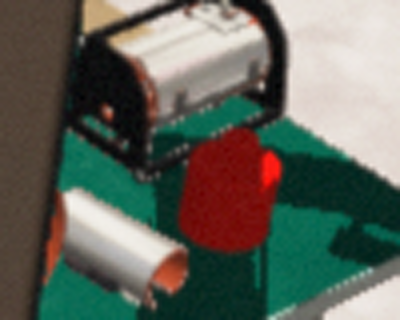

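The red cap at top (328,207) sits on the grey housing and is the smaller red one. The red one at (443,258), scene (457,197), is bigger and stands on the bench. The one at (273,193) is turquoise. So the target is the cap on the housing. Next I'll measure positions.

```bash
cat > h.py <<'E'
import numpy as np,cv2
from plant import ctrl
from scipy.spatial.transform import Rotation as Ro
def K(s): return np.array([[s["fx"],0,s["cx"]],[0,s["fy"],s["cy"]],[0,0,1.]])
def ray(s,u,v,z):
    R=np.array(s["R"]);t=np.array(s["t"]);d=R.T@np.linalg.inv(K(s))@[u,v,1];c=-R.T@t
    return c+d*(z-c[2])/d[2]
def proj(s,X):
    p=(K(s)@(np.array(s["R"])@np.atleast_2d(X).T+np.array(s["t"])[:,None])).T
    return p[:,:2]/p[:,2:]
def tri(obs):
    A=[];b=[]
    for s,u,v in obs:
        R=np.array(s["R"]);t=np.array(s["t"]);P=K(s)@np.c_[R,t]
        for q,w in((u,0),(v,1)):
            r=q*P[2]-P[w];A.append(r[:3]);b.append(-r[3])
    return np.linalg.lstsq(np.array(A),np.array(b),rcond=None)
def todelta(goal_pos,yaw=None,rpy=None):
    """delta in tool axes from measured pose"""
    o=ctrl.get_obs();R0=Ro.from_euler('xyz',o["orientation"],degrees=True)
    d=R0.inv().apply(np.array(goal_pos)-o["tool_pos"])
    rv=None
    if yaw is not None: rv=(R0.inv()*Ro.from_euler('xyz',[180,0,yaw],degrees=True)).as_rotvec()
    return d,rv
def shot(n,name):
    s=ctrl.snapshot(n);cv2.imwrite(f"pics/{name}.png",s["img"]);return s
E
python3 - <<'E'
from h import *
import pickle
s=ctrl.snapshot("top");c=ctrl.snapshot("scene")
for n,im in (("top",s),("scene",c)): 
    pickle.dump(im,open(n+".pkl","wb")); 
cr=lambda u,v:(190+u/4-.4,130+v/4-.4)
np.set_printoptions(precision=4,suppress=True)
P=lambda u,v,z:ray(s,*cr(u,v),z)
print("knob",P(557,308,.141),"captop c",P(557,311,.119))
for q in((505,290),(522,372),(603,354),(585,276)):print("foot",P(*q,.012))
for q in((30,352),(240,322),(260,470),(43,500)):print("tray",P(*q,.031))
for q in((358,75),(407,77),(395,188),(308,180)):print("base",P(*q,.01))
print("lens",P(325,140,.155),"turq",P(331,252,.079))
# scene
cs=lambda u,v:(190+u/3.5-.4,140+v/3.5-.4)
Q=lambda u,v,z:ray(c,*cs(u,v),z)
print("scene knobtop",Q(491,168,.141),"foot",[Q(*q,.012) for q in((437,272),(490,308),(548,268))])
for q in((12,480),(213,372),(300,457),(95,590)):print("tray",Q(*q,.031))
print(tri([(s,*cr(325,135)),(c,*cs(238,130))]))
E
```

```text
knob [ 0.5554 -0.0606  0.141 ] captop c [ 0.5554 -0.0608  0.119 ]
foot [ 0.5899 -0.0103  0.012 ]
foot [ 0.5083 -0.0273  0.012 ]
foot [ 0.526  -0.1072  0.012 ]
foot [ 0.6039 -0.0898  0.012 ]
tray [0.5267 0.4528 0.031 ]
tray [0.5559 0.2484 0.031 ]
tray [0.4124 0.2249 0.031 ]
tray [0.3838 0.4331 0.031 ]
base [0.8113 0.1399 0.01  ]
base [0.8091 0.09   0.01  ]
base [0.6939 0.1006 0.01  ]
base [0.7023 0.1884 0.01  ]
lens [0.7077 0.1499 0.155 ] turq [0.6172 0.1536 0.079 ]
scene knobtop [ 0.5584 -0.0583  0.141 ] foot [array([ 0.586 , -0.0085,  0.012 ]), array([ 0.5087, -0.025 ,  0.012 ]), array([ 0.5305, -0.1087,  0.012 ])]
tray [0.5166 0.4562 0.031 ]
tray [0.55   0.2538 0.031 ]
tray [0.4088 0.2317 0.031 ]
tray [0.3647 0.435  0.031 ]
(array([0.7054, 0.1442, 0.1763]), array([2.0067]), np.int32(3), array([566.6448, 513.221 , 222.5879]))
```

Run:
```python
from h import *
print(todelta([.42,-.33,.32],-115)); print(todelta([.556,-.06,.27],-77))
s=ctrl.snapshot("wrist");print(-s["R"].T@s["t"])
```

```text
(array([-0.23234452,  0.19392895, -0.07674907]), array([ 7.46199597e-04,  1.58809805e-04, -6.79762671e-01]))
(array([-0.47311311,  0.37672733, -0.02663681]), array([ 6.92183954e-04,  4.16147913e-04, -1.34298775e+00]))
[ 0.22820527 -0.64063162  0.3850747 ]
```

```bash
python3 -m handwheel '[[-0.02,0.02,-0.05,0,0,-0.1],[-0.06,0.05,-0.076,0,0,-0.25],[-0.11,0.09,-0.077,0,0,-0.4],[-0.16,0.13,-0.077,0,0,-0.55],[-0.21,0.165,-0.077,0,0,-0.68],[-0.255,0.205,-0.077,0,0,-0.82],[-0.3,0.24,-0.077,0,0,-0.95],[-0.34,0.27,-0.077,0,0,-1.1]]' -1
python3 - <<'E'
from h import *
print(ctrl.get_obs()["orientation"],ctrl.get_obs()["joint_pos"]);print(todelta([.556,-.06,.27],-77))
E
```

```text
clock: 1.3
tool_pos: [0.4838, -0.2125, 0.321]
orientation: [-180.0, -0.0, -90.6]
force: [1.2, -1.4, 0.8]
opening: 0.0875
[-1.79950102e+02 -5.75178729e-04 -9.06038383e+01] [-2.42489817e+00  4.14088952e+00 -1.04553569e+01 -1.04473939e-03
 -7.53538621e+01  1.82132389e+00]
(array([-0.15320747, -0.07050836,  0.0510152 ]), array([-8.65605208e-04, -1.13380284e-04, -2.37431749e-01]))
```

```bash
python3 -m handwheel '[[-0.05,-0.02,0.015,0,0,-0.1],[-0.1,-0.045,0.03,0,0,-0.2],[-0.14,-0.065,0.045,0,0,-0.237],[-0.153,-0.0705,0.05,0,0,-0.237],[-0.153,-0.0705,0.05,0,0,-0.237]]' -1
python3 - <<'E'
from h import *
shot("wrist","w1");shot("top","t1")
E
```

```text
clock: 1.92
tool_pos: [0.5563, -0.062, 0.2701]
orientation: [179.9, -0.0, -77.3]
force: [0.5, -0.2, 0.7]
opening: 0.0877
```

View pics/w1.png

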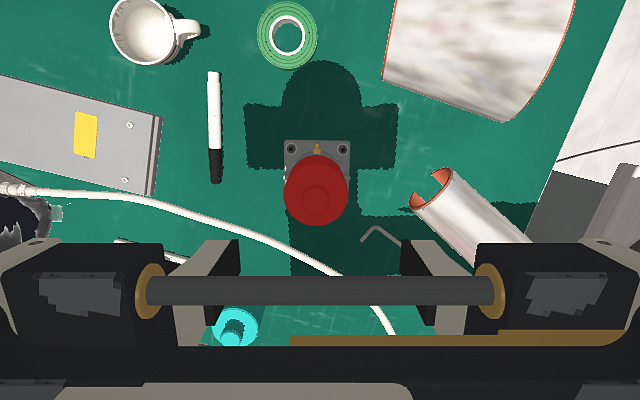

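The picture shows the cap's top disc centred near (316,190) and the knob top near (315,200). The housing foot is square to the view, with a brass mark at (317,148).

Run:
```python
from h import *
s=ctrl.snapshot("wrist");im=s["img"];c=im[130:240,250:390]
cv2.imwrite("pics/w1c.png",cv2.resize(c,None,fx=5,fy=5,interpolation=cv2.INTER_CUBIC))
hsv=cv2.cvtColor(im,cv2.COLOR_BGR2HSV)
m=(((hsv[...,0]<8)|(hsv[...,0]>172))&(hsv[...,1]>150)).astype(np.uint8)
n,l,st,ce=cv2.connectedComponentsWithStats(m)
for i in range(1,n):
    if st[i,4]>300:print(st[i],ce[i])
```

```text
[ 283  156   65   71 3532] [315.34824462 191.9493205 ]
```

View pics/w1c.png

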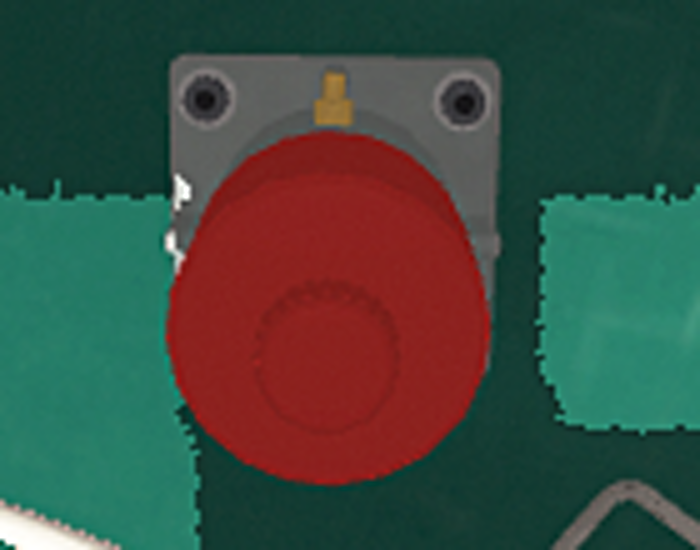

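Run:
```python
from h import *
s=ctrl.snapshot("wrist")
q=lambda u,v,z:ray(s,250+u/5-.4,130+v/5-.4,z)
print("cap",q(329,327,.119),"knob",q(327,360,.141),"rad",np.linalg.norm(q(168,327,.119)-q(490,327,.119))/2)
a,b=q(170,57,.012),q(499,60,.012);print(a,b,np.linalg.norm(a-b),np.degrees(np.arctan2(*(b-a)[1::-1])))
a,b=q(205,99,.012),q(464,102,.012);print(a,b,np.linalg.norm(a-b),np.degrees(np.arctan2(*(b-a)[1::-1])))
c=q(329,327,.119); g=[c[0],c[1],.1385]
print(ctrl.get_obs()["tool_pos"],ctrl.get_obs()["orientation"],todelta(g,-77))
```

```text
cap [ 0.56027976 -0.06060563  0.119     ] knob [ 0.56031875 -0.06043322  0.141     ] rad 0.030919491611384218
[ 0.60909684 -0.0914895   0.012     ] [ 0.52883563 -0.10871752  0.012     ] 0.08208937249967739 -167.885325794277
[ 0.5985642  -0.08318084  0.012     ] [ 0.53487291 -0.09668499  0.012     ] 0.06510716299257598 -168.02914450247508
[ 0.55607014 -0.06359438  0.2712196 ] [-1.79947733e+02 -9.76173231e-03 -7.74125987e+01] (array([-0.00202213, -0.00463869,  0.13272354]), array([-0.00091161, -0.00017366, -0.00720113]))
```

```bash
python3 -m handwheel '[[-0.001,-0.0025,0.03,0,0,0],[-0.002,-0.0045,0.065,0,0,0],[-0.002,-0.0045,0.095,0,0,0],[-0.002,-0.0045,0.115,0,0,0],[-0.002,-0.0045,0.125,0,0,0],[-0.002,-0.0045,0.131,0,0,0],[-0.002,-0.0045,0.131,0,0,0],[-0.002,-0.0045,0.131,0,0,0]]' -1
python3 - <<'E'
from h import *
z=[]
for i in range(4):
    s=shot("wrist","w2");o=ctrl.get_obs();z.append(o["tool_pos"])
print(np.mean(z,0),np.std(z,0),o["force"])
E
```

```text
clock: 3.12
tool_pos: [0.5607, -0.0597, 0.1403]
orientation: [-179.9, -0.0, -77.3]
force: [-0.8, 0.5, -0.4]
opening: 0.0877
[ 0.56053144 -0.05960192  0.14016774] [8.53786826e-05 1.12551243e-05 1.15022471e-04] [0.61755966 0.40253417 0.16238455]
```

View pics/w2.png

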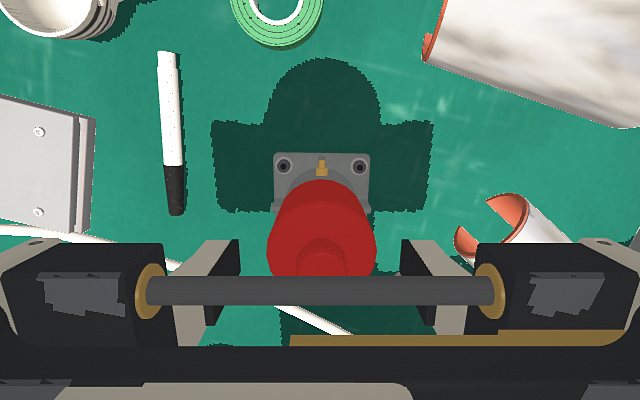

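The knob is centred between the jaws at column 321. I'll close on it.

```bash
python3 -m handwheel '[[0,0,0.0015,0,0,0],[0,0,0.0015,0,0,0],[0,0,0.0015,0,0,0],[0,0,0.0015,0,0,0],[0,0,0.0015,0,0,0],[0,0,0.0015,0,0,0]]' 1; python3 -m handwheel '[[0,0,0,0,0,0],[0,0,-0.01,0,0,0],[0,0,-0.02,0,0,0],[0,0,-0.03,0,0,0],[0,0,-0.045,0,0,0],[0,0,-0.065,0,0,0],[0,0,-0.085,0,0,0],[0,0,-0.085,0,0,0]]' 1
python3 - <<'E'
from h import *
shot("wrist","w3");shot("scene","s3")
s=shot("top","t3")
E
```

```text
clock: 4.08
tool_pos: [0.5602, -0.0597, 0.1381]
orientation: [180.0, 0.0, -77.3]
force: [-0.6, -0.4, -0.5]
opening: 0.0329
clock: 5.08
tool_pos: [0.5613, -0.0596, 0.2255]
orientation: [-179.8, -0.0, -77.3]
force: [0.0, 0.5, -1.1]
opening: 0.0244
```

View pics/w3.png

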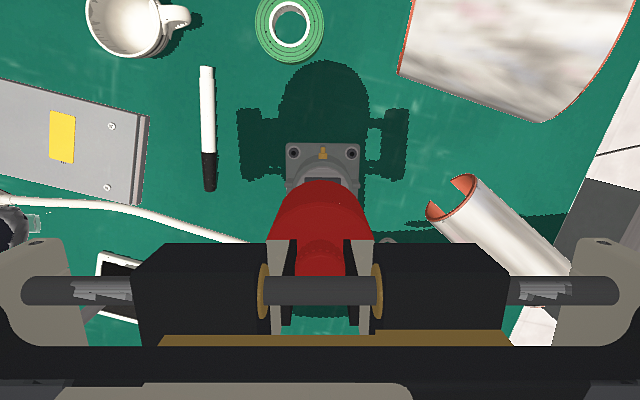

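View pics/s3.png

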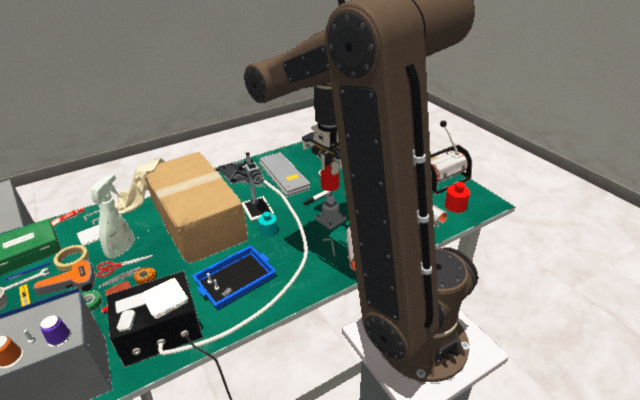

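View pics/t3.png

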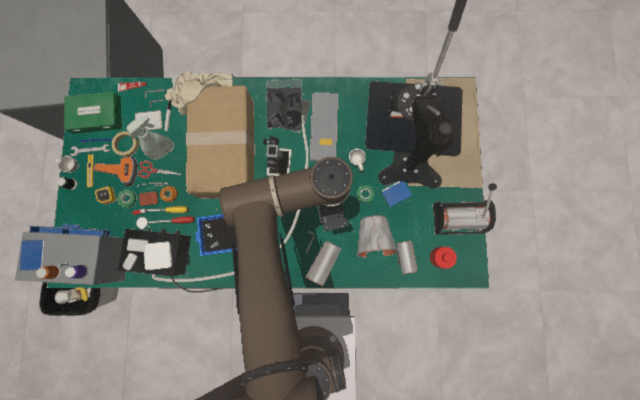

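Run:
```python
from h import *
for n in("w2","w3"):
    im=cv2.imread(f"pics/{n}.png")[170:340,240:400];cv2.imwrite(f"pics/{n}c.png",cv2.resize(im,None,fx=3.5,fy=3.5,interpolation=cv2.INTER_CUBIC))
```

```text
(no output)
```

View pics/w2c.png

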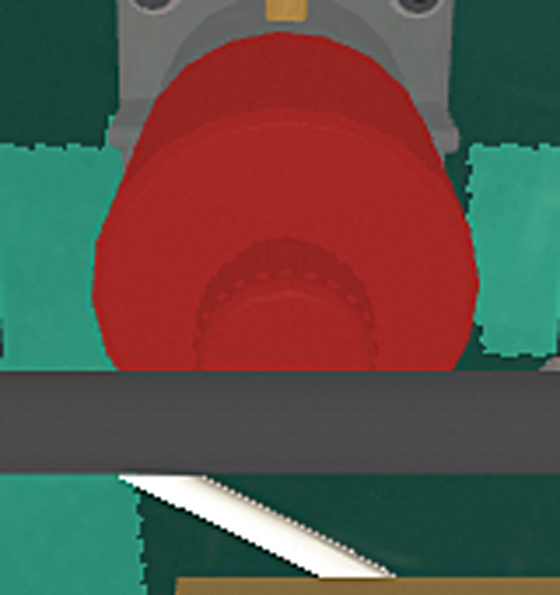

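View pics/w3c.png

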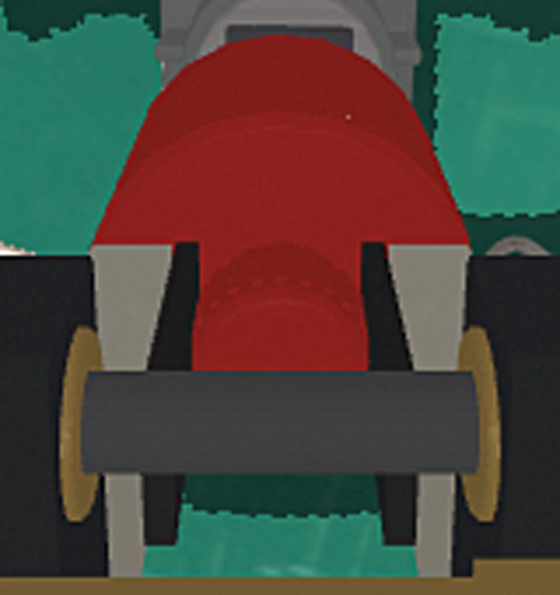

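Run:
```python
from h import *
s=ctrl.snapshot("wrist");o=ctrl.get_obs()
R=Ro.from_euler('xyz',o["orientation"],degrees=True)
for d in(.015,.017,.0195,.0215,.024,.026):
    P=[o["tool_pos"]+R.apply(p) for p in ([.0315,0,d],[.013,0,d-.022])]
    print(d,proj(s,P).round(1).tolist())
print("w2 far edge",200.5," knob",170+290/3.5,"w3",201.6,170+300/3.5)
```

```text
0.015 [[321.1, 201.8], [321.2, 253.1]]
0.017 [[321.1, 200.7], [321.2, 251.2]]
0.0195 [[321.1, 199.4], [321.2, 249.0]]
0.0215 [[321.0, 198.4], [321.2, 247.3]]
0.024 [[321.0, 197.1], [321.2, 245.1]]
0.026 [[321.0, 196.1], [321.1, 243.5]]
w2 far edge 200.5  knob 252.85714285714286 w3 201.6 255.71428571428572
```

Run:
```python
from h import *
import pickle
c=pickle.load(open("scene.pkl","rb"));t=pickle.load(open("top.pkl","rb"))
cs=lambda u,v:(190+u/3.5-.4,140+v/3.5-.4)
cr=lambda u,v:(190+u/4-.4,130+v/4-.4)
b=ray(c,*cs(202,352),0);b2=ray(c,*cs(5,426),0);print("box bottom",b,b2)
print("top corner tri",tri([(c,*cs(170,198)),(t,*cr(228,250))])[0])
z=[]
for i in range(3):
    shot("wrist","w4");z.append(ctrl.get_obs()["tool_pos"])
print(np.mean(z,0),ctrl.get_obs()["joint_pos"])
print(todelta([.4775,.292,.225],-77))
print(todelta([.4775,.292,.225],-82))
```

```text
box bottom [6.15052542e-01 2.41773591e-01 1.11022302e-16] [6.18260337e-01 4.38046081e-01 1.11022302e-16]
top corner tri [0.60722685 0.239608   0.19028204]
[ 0.5598249  -0.05971876  0.22235404] [ 1.38230643e+01  1.09731882e+01 -1.54004867e+01 -6.80534037e-03
 -6.36968887e+01 -1.16164089e+00]
(array([-0.36122583,  0.00331562, -0.00256912]), array([ 1.23322802e-03,  8.51001313e-05, -5.96197371e-03]))
(array([-0.36122583,  0.00331562, -0.00256912]), array([1.23610489e-03, 3.12350403e-05, 8.13044778e-02]))
```

```bash
python3 -m handwheel '[[-0.02,0,0,0,0,0],[-0.06,0.001,0,0,0,0],[-0.11,0.001,0,0,0,0],[-0.16,0.002,0,0,0,0],[-0.21,0.002,0,0,0,0],[-0.26,0.003,0,0,0,0],[-0.31,0.003,0,0,0,0],[-0.345,0.003,0,0,0,0]]' 1;  python3 -m handwheel '[[-0.016,0,0.02,0,0,0],[-0.016,0,0.045,0,0,0],[-0.016,0,0.065,0,0,0],[-0.016,0,0.065,0,0,0],[-0.016,0,0.065,0,0,0]]' 1
python3 - <<'E'
from h import *
shot("wrist","w5");shot("scene","s5");shot("top","t5")
o=ctrl.get_obs();print(o["tool_pos"],o["orientation"],o["force"],o["opening"])
E
```

```text
clock: 6.42
tool_pos: [0.4809, 0.2782, 0.2227]
orientation: [180.0, -0.0, -77.3]
force: [0.0, -1.3, -1.0]
opening: 0.0248
clock: 7.05
tool_pos: [0.4786, 0.2921, 0.1587]
orientation: [-180.0, -0.0, -77.3]
force: [1.1, -0.4, -0.4]
opening: 0.0248
[0.47858581 0.29221974 0.15903768] [-1.79922027e+02  4.98276784e-02 -7.73394114e+01] [ 0.29300845 -0.16982879 -0.08442707] 0.024854227660907124
```

View pics/w5.png

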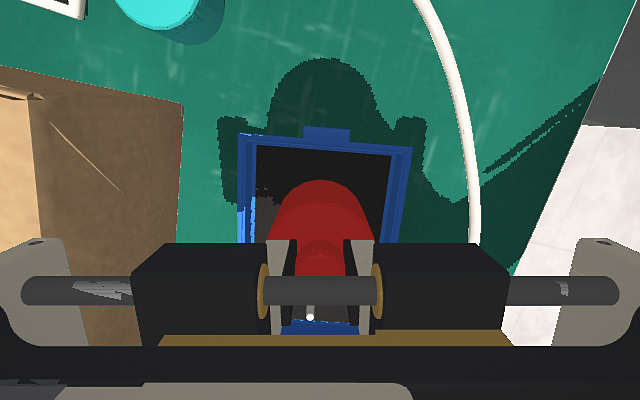

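View pics/s5.png

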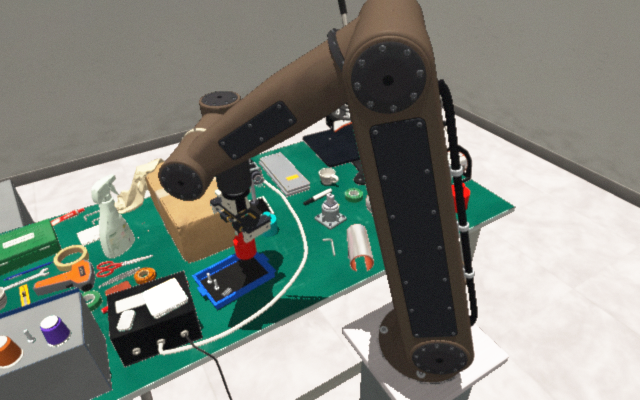

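View pics/t5.png

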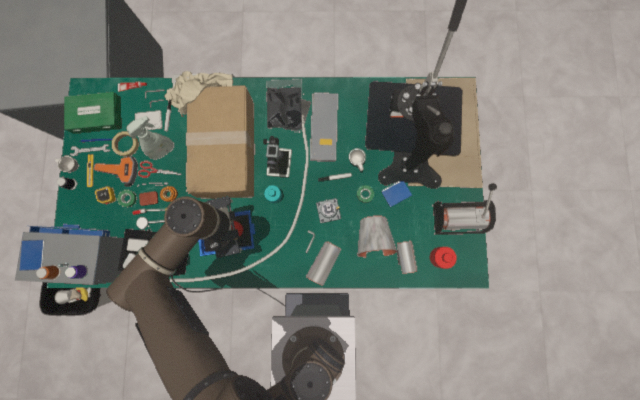

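Run:
```python
from h import *
s=ctrl.snapshot("wrist")
im=cv2.imread("pics/w5.png")[110:250,200:440];cv2.imwrite("pics/w5c.png",cv2.resize(im,None,fx=3.3,fy=3.3,interpolation=cv2.INTER_CUBIC))
for u,v,z in((238,135,.031),(412,147,.031)):print(ray(s,u,v,z))
R=Ro.from_euler('z',8.1,degrees=True)
o=ctrl.get_obs()
for c in([.4697,.340],[.462,.344]):
    print(R.inv().apply(o["tool_pos"]-np.r_[c,0]))
```

```text
[0.55822961 0.25231176 0.031     ]
[0.41351398 0.22991695 0.031     ]
[ 0.00197959 -0.048634    0.15893801]
[ 0.00903916 -0.05367904  0.15893801]
```

View pics/w5c.png

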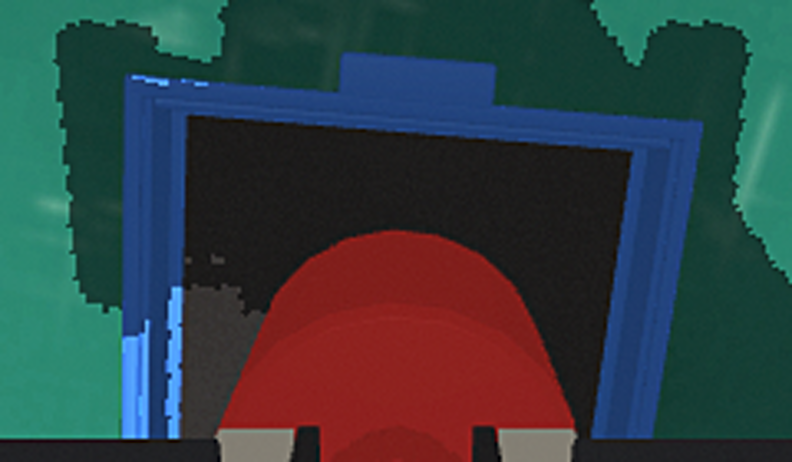

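```bash
python3 -m handwheel '[[-0.003,0,0.025,0,0,0],[-0.004,0,0.05,0,0,0],[-0.004,0,0.068,0,0,0],[-0.004,0,0.075,0,0,0],[-0.004,0,0.077,0,0,0],[-0.004,0,0.0775,0,0,0],[-0.004,0,0.078,0,0,0],[-0.004,0,0.078,0,0,0]]' 1
python3 - <<'E'
from h import *
for i in range(3):
  s=shot("wrist","w6");o=ctrl.get_obs();print(o["tool_pos"],o["force"],o["opening"])
E
```

```text
clock: 8.25
tool_pos: [0.4774, 0.2959, 0.0805]
orientation: [-180.0, 0.0, -77.3]
force: [-0.4, -1.2, -1.2]
opening: 0.0251
[0.47740766 0.29592592 0.08042801] [-0.67850682  0.32398986 -1.29623553] 0.025326282977284658
[0.47736241 0.295874   0.08032623] [ 0.1084857   0.42318539 -0.61011267] 0.025036374764474893
[0.47732697 0.29583558 0.08023677] [ 0.35597865  0.31872121 -0.73018557] 0.0247082812804484
```

```bash
python3 -m handwheel '[[0,0,0.0005,0,0,0],[0,0,0.001,0,0,0],[0,0,0.001,0,0,0]]' 1;  python3 -m handwheel '[[0,0,0.0005,0,0,0],[0,0,0.001,0,0,0],[0,0,0.001,0,0,0]]' 1
python3 - <<'E'
from h import *
s=shot("scene","s6")
im=s["img"][220:310,180:290];cv2.imwrite("pics/s6c.png",cv2.resize(im,None,fx=6,fy=6,interpolation=cv2.INTER_CUBIC))
E
```

```text
clock: 8.78
tool_pos: [0.4773, 0.2958, 0.0791]
orientation: [180.0, -0.0, -77.3]
force: [-0.3, -0.2, -0.7]
opening: 0.0247
clock: 9.15
tool_pos: [0.4773, 0.2958, 0.0789]
orientation: [-180.0, 0.0, -77.3]
force: [-4.3, -2.2, 8.2]
opening: 0.0245
```

View pics/s6c.png

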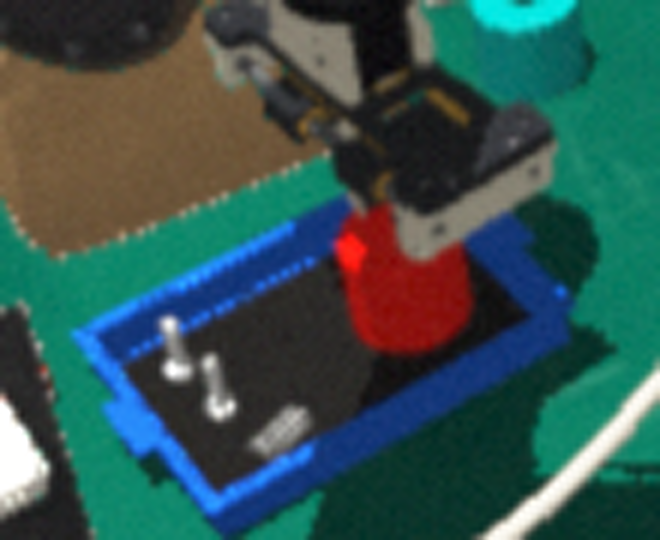

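Contact is at 8 N and the cap stands on the tray floor. I'll release and rise.

```bash
python3 -m handwheel '[[0,0,-0.0005,0,0,0],[0,0,-0.0005,0,0,0],[0,0,-0.0005,0,0,0],[0,0,-0.0005,0,0,0],[0,0,-0.0005,0,0,0]]' -1; python3 -m handwheel '[[0,0,-0.01,0,0,0],[0,0,-0.03,0,0,0],[0,0,-0.06,0,0,0],[0,0,-0.1,0,0,0],[0,0,-0.14,0,0,0],[0,0,-0.17,0,0,0]]' -1
python3 - <<'E'
from h import *
shot("wrist","w7")
for i in range(1): o=ctrl.get_obs();print(o["tool_pos"],o["orientation"],o["force"],todelta([.559,-.06,.25],-77.9))
E
```

```text
clock: 9.82
tool_pos: [0.4773, 0.2958, 0.0784]
orientation: [180.0, -0.0, -77.3]
force: [-0.7, 0.8, -0.1]
opening: 0.0692
clock: 10.58
tool_pos: [0.4775, 0.2959, 0.2514]
orientation: [-179.9, 0.1, -77.3]
force: [0.4, 0.0, -0.3]
opening: 0.0878
[0.47895065 0.29677675 0.25542241] [-179.59975432    0.18465715  -77.29434193] [0.89629054 1.09746973 5.05835947] (array([0.36566213, 0.00041085, 0.00424119]), array([-0.0069685 ,  0.00325975,  0.01055942]))
```

View pics/w7.png

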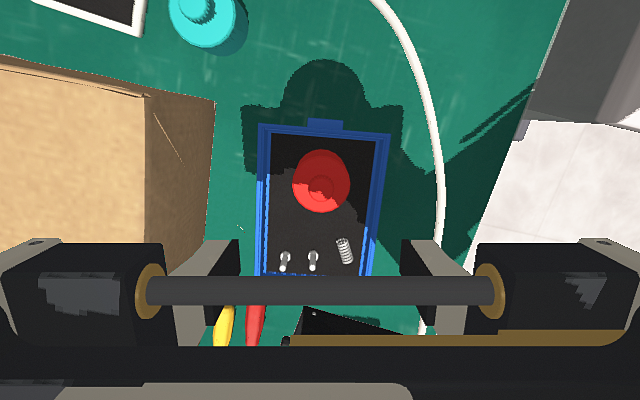

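Cap stands knob up in the tray at (320,182); bolts and spring are untouched. Next is the pin.

```bash
python3 -m handwheel '[[0.05,0,0,0,0,0],[0.105,0,0,0,0,0],[0.16,0,0,0,0,0],[0.215,0,0,0,0,0],[0.27,0,0,0,0,0],[0.32,0,0,0,0,0.005],[0.35,0,0,0,0,0.011],[0.365,0,0,0,0,0.011]]' -1; python3 -m handwheel '[[0,0,0,0,0,0],[0,0,0,0,0,0]]' -1
python3 - <<'E'
from h import *
import pickle
s=shot("wrist","w8");s["obs"]=ctrl.get_obs();pickle.dump(s,open("w8.pkl","wb"));print(s["obs"]["tool_pos"],s["obs"]["orientation"])
im=s["img"][110:250,240:400];cv2.imwrite("pics/w8c.png",cv2.resize(im,None,fx=4,fy=4,interpolation=cv2.INTER_CUBIC))
E
```

```text
clock: 11.62
tool_pos: [0.5573, -0.0619, 0.2489]
orientation: [-180.0, -0.0, -78.1]
force: [-0.3, 0.6, 0.2]
opening: 0.0875
clock: 11.88
tool_pos: [0.5572, -0.0596, 0.2487]
orientation: [-180.0, 0.0, -77.9]
force: [-0.6, 0.3, 0.1]
opening: 0.0876
[ 0.55723172 -0.0594936   0.24875748] [-1.79981263e+02  5.91239881e-03 -7.79137334e+01]
```

View pics/w8.png

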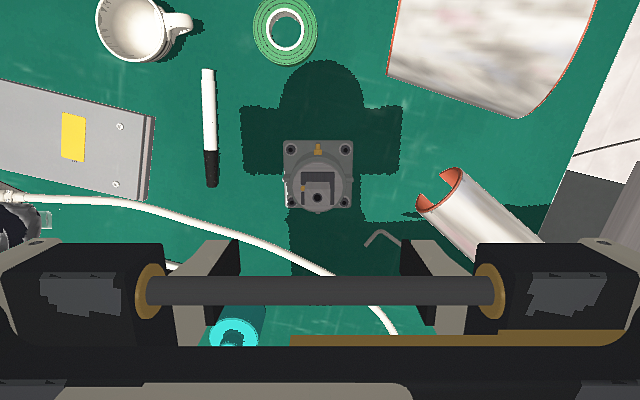

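View pics/w8c.png

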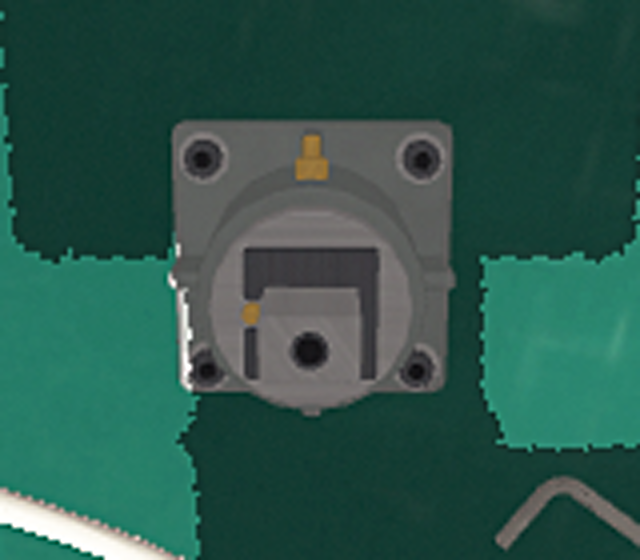

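The dowel and notch are at crop (250,313), full image (302,188), on the image-left side, which is about world +x. So pin x has yaw about 12° and the flats face along tool x, so the jaws must turn 90°.

Run:
```python
from h import *
import pickle
s=pickle.load(open("w8.pkl","rb"));o=s["obs"]
q=lambda u,v,z:ray(s,240+u/4-.4,110+v/4-.4,z)
b=[q(*p,.012) for p in((203,158),(421,160),(206,370),(417,371))]
print("bolts mean",np.mean(b,0))
print("foot edge",q(172,122,.012),q(452,122,.012), np.degrees(np.arctan2(*(q(172,122,.012)-q(452,122,.012))[1::-1])))
print("hole",q(309,350,.110), "head corners",q(258,378,.11),q(362,378,.11),q(262,290,.11),q(358,290,.11))
d=q(251,313,.077);print("dowel",d)
c=q(245,248,.078);c2=q(378,248,.078);print("collar",c,c2,np.linalg.norm(c-c2),np.degrees(np.arctan2(*(c-c2)[1::-1])))
print("spigot",q(207,300,.072),q(412,300,.072))
# lens via projections of bolts into top later
print(o["tool_pos"])
```

```text
bolts mean [ 0.55993275 -0.05758201  0.012     ]
foot edge [ 0.60916073 -0.09153992  0.012     ] [ 0.52863408 -0.10878099  0.012     ] 12.084794206684217
hole [ 0.56023019 -0.05870443  0.11      ] head corners [ 0.5703622  -0.04967027  0.11      ] [ 0.54686673 -0.05469957  0.11      ] [ 0.57355208 -0.07026762  0.11      ] [ 0.55230114 -0.07481684  0.11      ]
dowel [ 0.575035  -0.0561425  0.077    ]
collar [ 0.57974395 -0.072471    0.078     ] [ 0.5472581  -0.07942557  0.078     ] 0.0332219277417251 12.083487224647524
spigot [ 0.58680195 -0.05588555  0.072     ] [ 0.5351596  -0.06694061  0.072     ]
[ 0.55723172 -0.0594936   0.24875748]
```

```bash
python3 - <<'E'
from h import *
print(todelta([.5602,-.059,.14],-167.9))
E
python3 -m handwheel '[[0,0,0,0,0,0.18],[0,0,0,0,0,0.36],[0,0,0,0,0,0.54],[0,0,0,0,0,0.72],[0,0,0,0,0,0.9],[0,0,0,0,0,1.08],[0,0,0,0,0,1.26],[0,0,0,0,0,1.44]]' -1
python3 - <<'E'
from h import *
print(todelta([.5602,-.059,.14],-167.9))
E
```

```text
(array([ 0.00015007, -0.00297027,  0.10875844]), array([-1.75829560e-04,  3.37854459e-04,  1.57055660e+00]))
clock: 12.92
tool_pos: [0.5572, -0.0592, 0.2487]
orientation: [180.0, 0.0, -160.7]
force: [-0.4, -0.1, 0.6]
opening: 0.0878
(array([-0.00284631, -0.00076131,  0.1087123 ]), array([6.73653345e-05, 2.20088604e-04, 1.25254312e-01]))
```

```bash
python3 -m handwheel '[[-0.001,-0.001,0.02,0,0,0.125],[-0.003,-0.001,0.045,0,0,0.131],[-0.003,-0.001,0.07,0,0,0.131],[-0.003,-0.001,0.09,0,0,0.131],[-0.003,-0.001,0.1,0,0,0.131],[-0.003,-0.001,0.1,0,0,0.131],[-0.003,-0.001,0.1,0,0,0.131]]' -1
python3 - <<'E'
from h import *
import pickle
s=shot("wrist","w9");s["obs"]=ctrl.get_obs();pickle.dump(s,open("w9.pkl","wb"));print(s["obs"]["tool_pos"],s["obs"]["orientation"])
R=Ro.from_euler('xyz',s["obs"]["orientation"],degrees=True)
print("tool axis pts",proj(s,[s["obs"]["tool_pos"]+R.apply([0,0,d]) for d in (.017,.04)]))
im=s["img"][110:350,200:440];cv2.imwrite("pics/w9c.png",cv2.resize(im,None,fx=2.5,fy=2.5,interpolation=cv2.INTER_CUBIC))
E
```

```text
clock: 13.8
tool_pos: [0.561, -0.06, 0.1494]
orientation: [-180.0, 0.1, -167.9]
force: [0.1, 0.1, 0.5]
opening: 0.0874
[ 0.56101737 -0.06006817  0.14949976] [-1.79991352e+02  8.43276603e-02 -1.67962254e+02]
tool axis pts [[320.86225003 253.23976201]
 [320.7523217  236.95325763]]
```

View pics/w9.png

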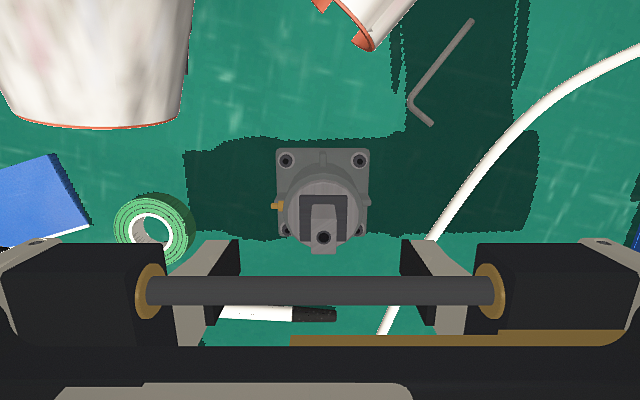

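View pics/w9c.png

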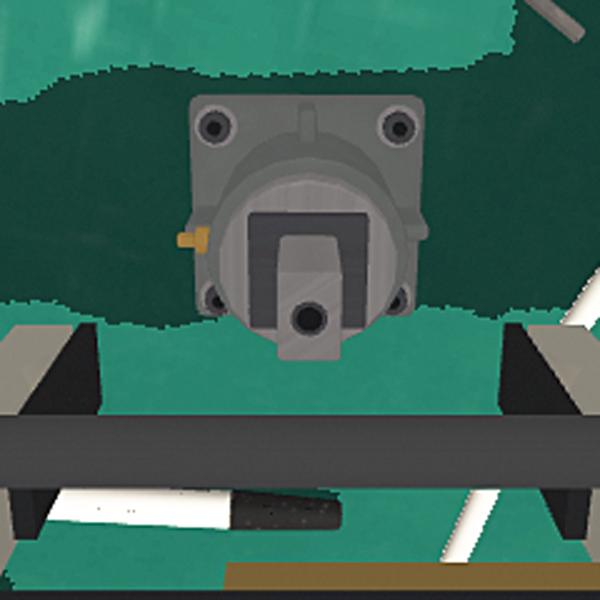

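```bash
python3 -m handwheel '[[0,0.0015,0.015,0,0,0],[0,0.0015,0.035,0,0,0],[0,0.0015,0.046,0,0,0],[0,0.0015,0.051,0,0,0],[0,0.0015,0.0515,0,0,0],[0,0.0015,0.0515,0,0,0]]' -1
python3 -m handwheel '[[0,0,0,0,0,0],[0,0,0,0,0,0],[0,0,0,0,0,0],[0,0,0,0,0,0],[0,0,0,0,0,0],[0,0,0,0,0,0],[0,0,0,0,0,0],[0,0,0,0,0,0]]' 1
python3 -m handwheel '[[0,0,0,0,0,0],[0,0,0,0,0,0]]' 1
python3 - <<'E'
from h import *
s=shot("wrist","w10");o=ctrl.get_obs();print(o["tool_pos"],o["orientation"],o["force"],o["moment"],o["opening"])
im=s["img"][110:350,200:440];cv2.imwrite("pics/w10c.png",cv2.resize(im,None,fx=2.5,fy=2.5,interpolation=cv2.INTER_CUBIC))
E
```

```text
clock: 14.6
tool_pos: [0.5605, -0.0588, 0.0975]
orientation: [-180.0, 0.0, -168.0]
force: [-0.1, 0.6, -0.3]
opening: 0.0876
clock: 15.6
tool_pos: [0.5601, -0.0587, 0.0971]
orientation: [180.0, 0.0, -168.0]
force: [0.7, 1.1, -0.2]
opening: 0.0159
clock: 15.85
tool_pos: [0.5601, -0.0587, 0.097]
orientation: [180.0, 0.0, -168.0]
force: [-0.4, 0.6, -0.6]
opening: 0.0161
[ 0.56013184 -0.05873641  0.09705661] [ 1.79995137e+02  3.07656631e-03 -1.67980565e+02] [-0.67719439  0.58230151 -0.29308508] [ 0.34717991  0.08456459 -0.04839623] 0.01604836629626386
```

View pics/w10c.png

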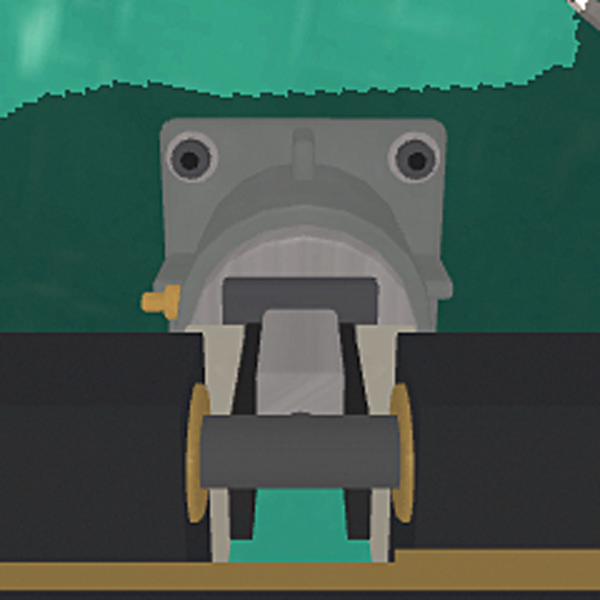

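```bash
python3 -m handwheel '[[0,0,-0.006,0,0,0],[0,0,-0.015,0,0,0],[0,0,-0.027,0,0,0],[0,0,-0.04,0,0,0],[0,0,-0.055,0,0,0],[0,0,-0.072,0,0,0],[0,0,-0.09,0,0,0],[0,0,-0.105,0,0,0]]' 1
python3 - <<'E'
from h import *
import pickle
for n in("top","scene","wrist"):
    s=shot(n,n[0]+"11");s["obs"]=ctrl.get_obs();pickle.dump(s,open(n+"11.pkl","wb"))
    print(s["obs"]["tool_pos"],s["obs"]["force"],s["obs"]["opening"])
a=cv2.imread("pics/t11.png");b=cv2.imread("pics/s11.png")
cv2.imwrite("pics/t11c.png",cv2.resize(a[125:215,255:355],None,fx=6,fy=6,interpolation=cv2.INTER_CUBIC))
cv2.imwrite("pics/s11c.png",cv2.resize(b[135:225,220:350],None,fx=6,fy=6,interpolation=cv2.INTER_CUBIC))
E
```

```text
clock: 16.9
tool_pos: [0.5603, -0.0588, 0.2036]
orientation: [180.0, 0.1, -168.0]
force: [0.0, 0.2, -4.1]
opening: 0.0158
[ 0.56125968 -0.0588202   0.2055755 ] [ 0.89205424 -0.22498943 -1.2145033 ] 0.015919152475603736
[ 0.5611828  -0.05872449  0.20436839] [ 1.62984429e-03  6.10897405e-01 -3.81684369e+00] 0.015980421697038567
[ 0.56053604 -0.05869217  0.20304463] [-0.49552545 -0.29358728 -3.56180754] 0.016074195947803648
```

View pics/t11c.png

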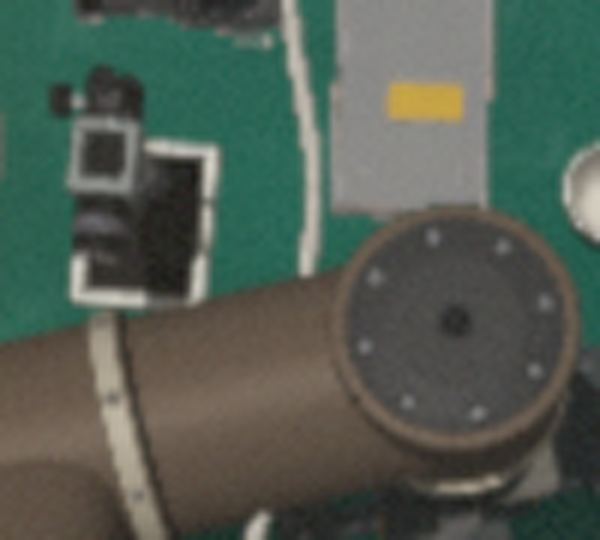

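View pics/s11c.png

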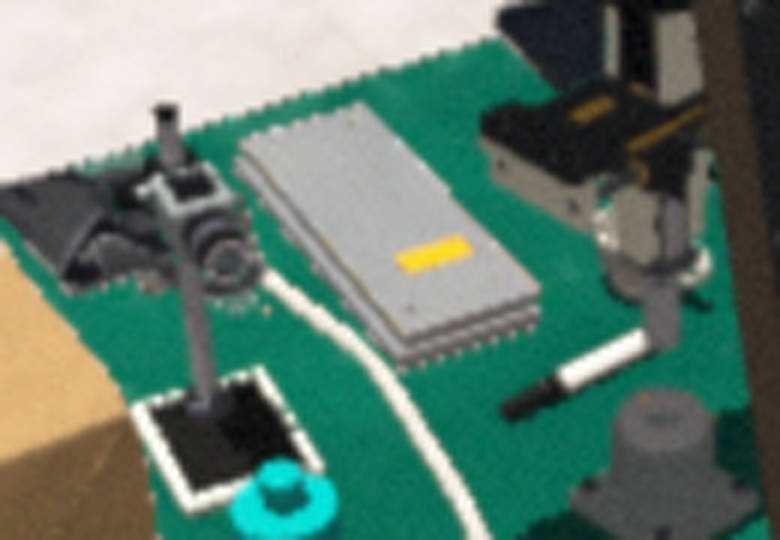

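View pics/w11.png

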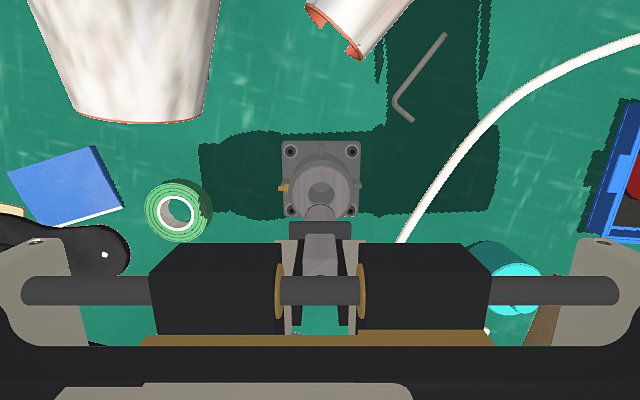

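The pin is clear of the bore and firmly held (opening 16.0 mm). To locate the lens accurately I'll turn the wrist camera toward the stand.

```bash
python3 -m handwheel '[[0,0,-0.01,0,0,-0.15],[0,0,-0.02,0,0,-0.33],[0,0,-0.035,0,0,-0.51],[0,0,-0.05,0,0,-0.69],[0,0,-0.055,0,0,-0.87],[0,0,-0.055,0,0,-1.05],[0,0,-0.055,0,0,-1.23],[0,0,-0.055,0,0,-1.41]]' 1
python3 - <<'E'
from h import *
print(ctrl.get_obs()["joint_pos"],todelta([.60,.12,.26],-5))
E
```

```text
clock: 18.05
tool_pos: [0.5596, -0.0588, 0.256]
orientation: [179.9, 0.0, -86.9]
force: [0.3, -0.3, -4.0]
opening: 0.016
[ 1.39147111e+01  9.60440594e+00 -1.25588954e+01 -2.47476547e-02
 -6.79378121e+01 -1.07669086e+01] (array([-0.17632753, -0.05010695, -0.00412112]), array([ 1.44460406e-03,  1.34405016e-03, -1.42875252e+00]))
```

```bash
python3 -m handwheel '[[0,0,-0.002,0,0,-0.17],[-0.01,-0.003,-0.004,0,0,-0.35],[-0.035,-0.01,-0.004,0,0,-0.53],[-0.065,-0.02,-0.004,0,0,-0.71],[-0.1,-0.03,-0.004,0,0,-0.89],[-0.13,-0.04,-0.004,0,0,-1.07],[-0.155,-0.047,-0.004,0,0,-1.25],[-0.175,-0.05,-0.004,0,0,-1.42]]' 1
python3 -m handwheel '[[0,0,0,0,0,0],[0,0,0,0,0,0]]' 1
python3 - <<'E'
from h import *
import pickle
s=shot("wrist","w12");s["obs"]=ctrl.get_obs();pickle.dump(s,open("w12.pkl","wb"));print(s["obs"]["tool_pos"],s["obs"]["orientation"])
E
```

```text
clock: 19.05
tool_pos: [0.6012, 0.1195, 0.2597]
orientation: [180.0, 0.1, -5.5]
force: [-0.4, -0.2, -3.1]
opening: 0.0159
clock: 19.3
tool_pos: [0.6011, 0.1181, 0.2603]
orientation: [180.0, 0.1, -6.0]
force: [-0.1, -0.5, -2.8]
opening: 0.0156
[0.6011717  0.11784957 0.26053601] [ 1.79967087e+02  5.32675875e-02 -5.96078952e+00]
```

View pics/w12.png

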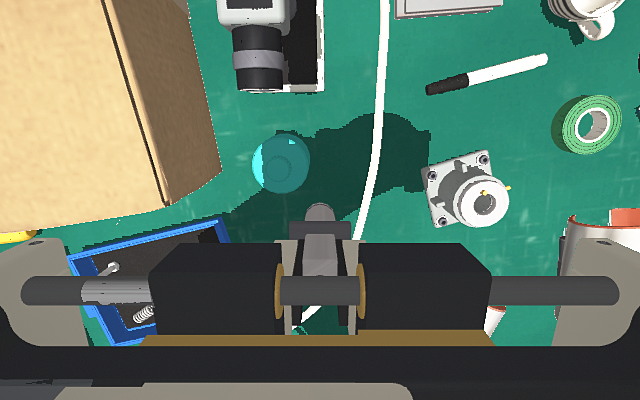

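```bash
python3 -m handwheel '[[0.005,-0.02,0,0,0,0],[0.015,-0.04,0,0,0,0],[0.02,-0.055,0,0,0,0],[0.02,-0.055,0,0,0,0],[0.02,-0.055,0,0,0,0]]' 1
python3 - <<'E'
from h import *
import pickle
s=shot("wrist","w13");s["obs"]=ctrl.get_obs();pickle.dump(s,open("w13.pkl","wb"));print(s["obs"]["tool_pos"],s["obs"]["orientation"])
for n,x in(("w12",200),("w13",260)):
    im=cv2.imread(f"pics/{n}.png")[0:140,x:x+160];cv2.imwrite(f"pics/{n}c.png",cv2.resize(im,None,fx=4,fy=4,interpolation=cv2.INTER_CUBIC))
E
```

```text
clock: 19.98
tool_pos: [0.6269, 0.1712, 0.2607]
orientation: [180.0, 0.0, -5.8]
force: [0.7, -0.4, -2.6]
opening: 0.0158
[0.62682465 0.17099862 0.26089824] [ 1.79982584e+02  2.37171038e-02 -5.83753282e+00]
```

View pics/w13.png

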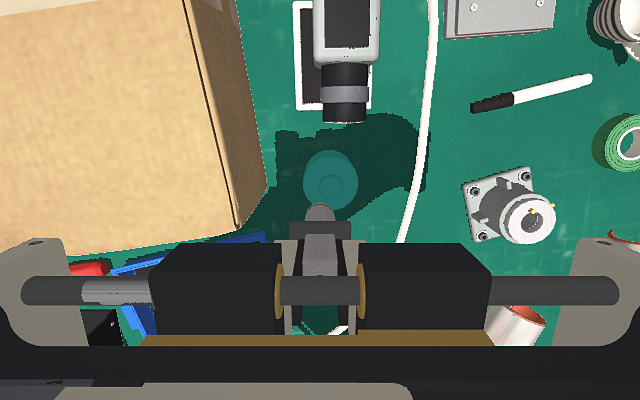

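View pics/w13c.png

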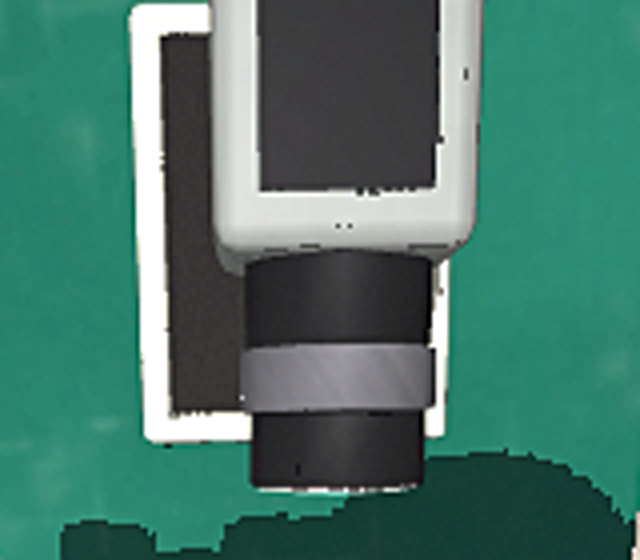

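View pics/w12c.png

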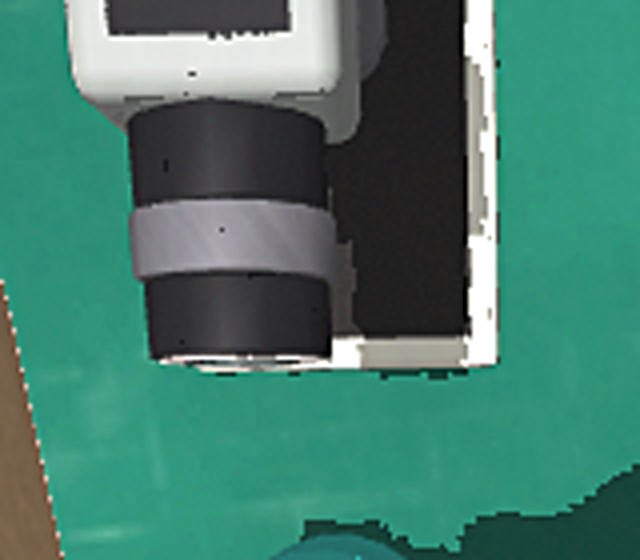

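Run:
```python
from h import *
import pickle
np.set_printoptions(precision=4,suppress=True)
a=pickle.load(open("w12.pkl","rb"));b=pickle.load(open("w13.pkl","rb"));sc=pickle.load(open("scene.pkl","rb"));tp=pickle.load(open("top.pkl","rb"))
A=lambda u,v:(200+u/4-.4,v/4-.4); B=lambda u,v:(260+u/4-.4,v/4-.4)
def base(s,pts,F):
    return [ray(s,*F(*p),.01) for p in pts]
bl,br,tl=base(b,[(144,441),(445,438),(132,6)],B);print("B",bl,br,tl,np.linalg.norm(bl-br),np.linalg.norm(tl-bl))
e=(bl-br);yawB=np.degrees(np.arctan2(-e[0],e[1]));e2=tl-bl;print(yawB,np.degrees(np.arctan2(e2[1],e2[0])))
br2,tr2=base(a,[(498,366),(494,0)],A);print("A",br2,tr2,np.degrees(np.arctan2(*(tr2-br2)[1::-1])))
lA=A(241,361);lB=B(338,489);lS=(258.3,178.2)
print("tri AB",tri([(a,*lA),(b,*lB)])); print("tri ABS",tri([(a,*lA),(b,*lB),(sc,*lS)]))
m=(bl+br)/2; yaw=np.radians(yawB)
L=m-.0075*np.array([np.cos(yaw),np.sin(yaw),0]);print("lens xy from base",L)
for h in(.15,.16,.17,.18):
    P=[L[0],L[1],h];print(h,proj(a,P),proj(b,P),proj(sc,P),proj(tp,P))
print(lA,lB)
# lens width check / body width
for h in(.15,.16,.17,.18):
   print(h,"body w",np.linalg.norm(ray(b,*B(213,200),h+.0)-ray(b,*B(478,200),h+0)),"lens w",np.linalg.norm(ray(b,*B(252,470),h)-ray(b,*B(423,470),h)))
```

```text
B [0.7052 0.1909 0.01  ] [0.697  0.1019 0.01  ] [0.8181 0.1803 0.01  ] 0.0893813193651999 0.113375484609822
-5.250348389607925 -5.3868786073156025
A [0.6967 0.1018 0.01  ] [0.79   0.0936 0.01  ] -5.0379845374908525
tri AB (array([0.6939, 0.1471, 0.182 ]), array([0.0008]), np.int32(3), array([470.0081, 448.5917,  60.7218]))
tri ABS (array([0.6935, 0.1461, 0.1774]), array([0.8396]), np.int32(3), array([624.1799, 555.8697, 302.7632]))
lens xy from base [0.6936 0.1471 0.01  ]
0.15 [[267.3965  92.6475]] [[340.9485 120.4309]] [[258.4471 184.8545]] [[271.7452 168.6911]]
0.16 [[265.2364  92.0152]] [[341.8401 120.9389]] [[258.1252 182.4656]] [[271.3435 168.0561]]
0.17 [[262.8875  91.3278]] [[342.8074 121.49  ]] [[257.8008 180.0569]] [[270.9357 167.4115]]
0.18 [[260.324   90.5775]] [[343.8606 122.0901]] [[257.4736 177.6284]] [[270.5216 166.7571]]
(259.85, 89.85) (344.1, 121.85)
0.15 body w 0.04814987406555494 lens w 0.03289292609111694
0.16 body w 0.04624371107390438 lens w 0.03159075698644552
0.17 body w 0.044337548082253785 lens w 0.03028858788177411
0.18 body w 0.04243138509060323 lens w 0.028986418777102712
```

Run:
```python
from h import *
import pickle
sc=pickle.load(open("scene11.pkl","rb"))
im=sc["img"][150:225,238:288];cv2.imwrite("pics/s11d.png",cv2.resize(im,None,fx=8,fy=8,interpolation=cv2.INTER_LANCZOS4))
Pts=[[.7052,.1909,.01],[.697,.1019,.01],[.8181,.1803,.01],[.8099,.0913,.01],[.6936,.1471,.175],[.6936,.1471,.18]]
p=proj(sc,Pts);print(((p-[238,150]+.5)*8-.5).round(1))
```

```text
[[102.  553.4]
 [287.6 497.3]
 [ 29.1 418. ]
 [206.7 367.2]
 [160.7 234.3]
 [159.4 224.5]]
```

View pics/s11d.png

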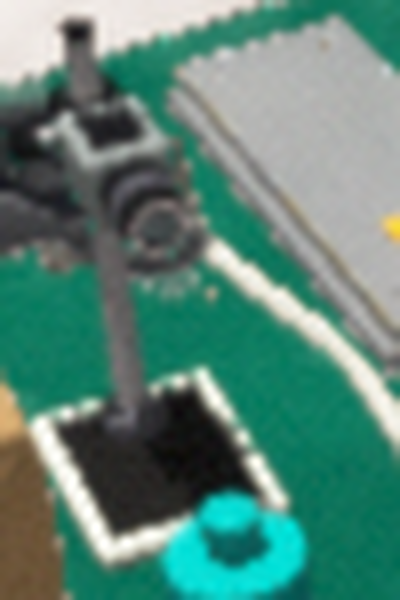

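Run:
```python
from h import *
import pickle
s=pickle.load(open("w13.pkl","rb"));o=s["obs"]
R=Ro.from_euler('xyz',o["orientation"],degrees=True)
# tool frame: pin x=-tool x; z down: pin z -> tool z = .083 - z
f=lambda x,y,z:o["tool_pos"]+R.apply([x,y,.083-z])
for nm,p in dict(colTL=(.017,-.017,.064),colTR=(.017,.017,.064),headFarL=(.012,-.008,.096),headFarR=(.012,.008,.096),bot0=(.011,0,0),botL=(0,-.011,0),botR=(0,.011,0)).items():
    print(nm,proj(s,f(*p)).round(1), ((proj(s,f(*p))-[280,190]+.5)*7-.5).round(0))
im=s["img"][190:275,280:360];cv2.imwrite("pics/w13d.png",cv2.resize(im,None,fx=7,fy=7,interpolation=cv2.INTER_CUBIC))
print(ctrl.get_obs()["joint_pos"])
```

```text
colTL [[287.5 225.9]] [[ 55. 254.]]
colTR [[350.4 225.9]] [[496. 254.]]
headFarL [[301.  261.8]] [[150. 505.]]
headFarR [[336.7 261.8]] [[400. 505.]]
bot0 [[319.  202.7]] [[276.  92.]]
botL [[304.3 216.8]] [[173. 190.]]
botR [[333.7 216.8]] [[379. 190.]]
[ 3.24279710e+01  1.76448213e+01 -1.25339351e+00 -1.07127260e-03
 -7.11311927e+01  5.17348465e+01]
```

View pics/w13d.png

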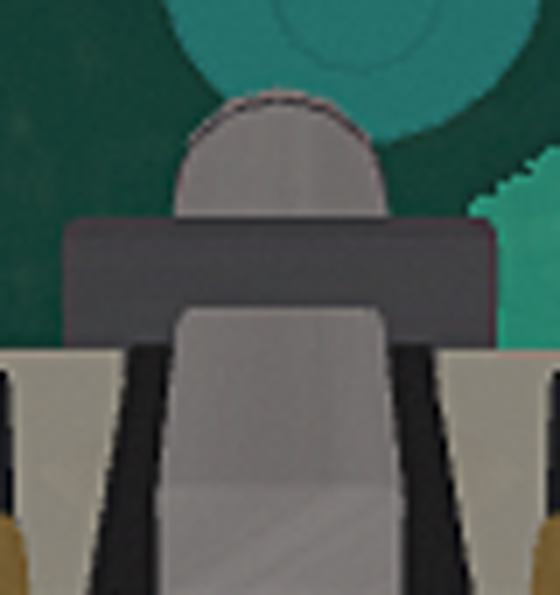

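Lens is at about (0.6936, 0.1471, 0.180) with stand yaw −5.2°; the base corners give 89×113 mm against 90×115, which agrees. Next I'll turn the pin's groove toward the lens.

```bash
python3 -m handwheel '[[0,0,0,0,0,0.15],[0,0,0,0,0,0.33],[0,0,0,0,0,0.51],[0,0,0,0,0,0.69],[0,0,0,0,0,0.87],[0,0,0,0,0,1.05],[0,0,0,0,0,1.23],[0,0,0,0,0,1.41]]' 1
python3 -m handwheel '[[0,0,0,0,0,0.18],[0,0,0,0,0,0.36],[0,0,0,0,0,0.54],[0,0,0,0,0,0.72],[0,0,0,0,0,0.9],[0,0,0,0,0,1.08],[0,0,0,0,0,1.26],[0,0,0,0,0,1.44]]' 1
python3 - <<'E'
from h import *
print(ctrl.get_obs()["joint_pos"],todelta([.6225,.1536,.237],174.8))
E
```

```text
clock: 21.02
tool_pos: [0.6268, 0.1706, 0.2614]
orientation: [-180.0, 0.0, -87.0]
force: [0.1, 0.2, -2.7]
opening: 0.0159
clock: 22.02
tool_pos: [0.6268, 0.1706, 0.2614]
orientation: [180.0, 0.0, -169.5]
force: [-0.7, -1.0, -2.4]
opening: 0.0161
[ 3.23987561e+01  1.75952674e+01 -1.26415657e+00 -6.79740155e-04
 -7.11263929e+01 -1.11893873e+02] (array([ 0.00734731, -0.01594428,  0.02435063]), array([1.32983783e-04, 2.10010741e-04, 2.74098089e-01]))
```

```bash
python3 -m handwheel '[[0.002,-0.004,0.004,0,0,0.13],[0.005,-0.01,0.012,0,0,0.26],[0.0073,-0.0159,0.02,0,0,0.274],[0.0073,-0.0159,0.0243,0,0,0.274],[0.0073,-0.0159,0.0243,0,0,0.274],[0.0073,-0.0159,0.0243,0,0,0.274]]' 1
python3 - <<'E'
from h import *
import pickle
for n in("top","scene","wrist"):
    s=shot(n,n[0]+"14");s["obs"]=ctrl.get_obs();pickle.dump(s,open(n+"14.pkl","wb"))
print(s["obs"])
a=cv2.imread("pics/s14.png");cv2.imwrite("pics/s14c.png",cv2.resize(a[120:220,220:320],None,fx=6,fy=6,interpolation=cv2.INTER_CUBIC))
E
```

```text
clock: 22.78
tool_pos: [0.623, 0.1543, 0.237]
orientation: [180.0, 0.0, 175.2]
force: [0.6, 0.4, -2.4]
opening: 0.0157
{'clock': 22.925, 'joint_pos': array([ 3.13046346e+01,  1.76676151e+01, -4.37244779e+00,  3.42649775e-03,
       -6.79333255e+01, -1.26099978e+02]), 'qvel': array([ 0.09268261,  0.07370057, -0.0077814 , -0.09159377, -0.03495895,
       -0.10224844]), 'tau': array([-2.47000874e-02, -5.56799269e+01,  3.01415777e+01,  7.36281708e+00,
       -8.79001804e-02,  9.22881154e-03]), 'tool_pos': array([0.62297653, 0.15434067, 0.23702598]), 'orientation': array([1.79986887e+02, 2.33732092e-02, 1.75205940e+02]), 'force': array([-0.12154174,  0.04898876, -2.77404686]), 'moment': array([-0.02591152,  0.00861994, -0.12337096]), 'opening': 0.015712504092233216}
```

View pics/s14c.png

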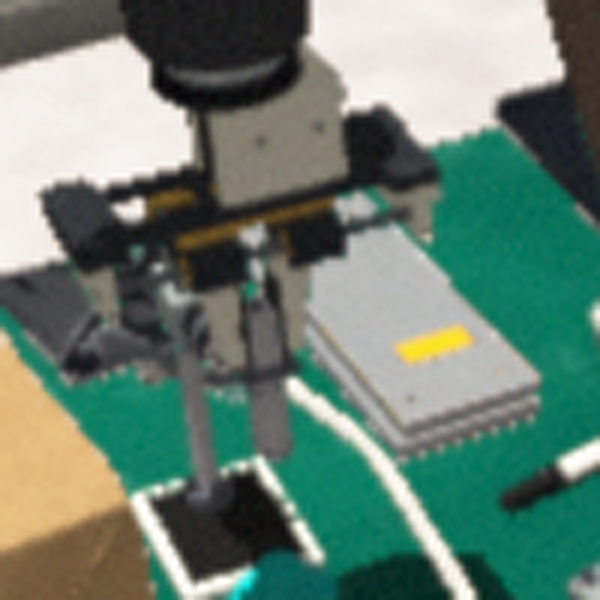

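View pics/t14.png

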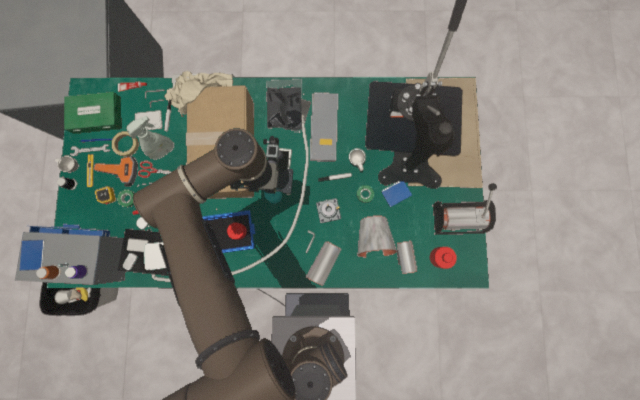

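View pics/w14.png

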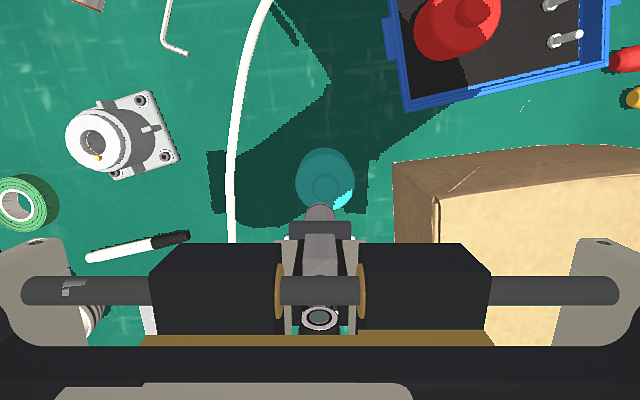

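The wrist view happens to show the lens ring at (319,318), seen between the fingers behind the pin. That gives a direct alignment check.

Run:
```python
from h import *
import pickle
s=pickle.load(open("wrist14.pkl","rb"));o=s["obs"]
a=s["img"][190:345,270:370];cv2.imwrite("pics/w14c.png",cv2.resize(a,None,fx=5,fy=5,interpolation=cv2.INTER_CUBIC))
R=Ro.from_euler('xyz',o["orientation"],degrees=True)
pl=proj(s,[[.6936,.1471,.18],[.6936,.1471,.176],[.6936,.1471,.184]]);print(pl,((pl-[270,190]+.5)*5-.5).round(1))
f=lambda x,y,z:o["tool_pos"]+R.apply([x,y,.083-z])
for nm,p in dict(colB=(.017,0,.058),colL=(.017,-.017,.064),colR=(.017,.017,.064),headL=(.012,-.008,.096),headR=(.012,.008,.096),headNL=(-.012,-.008,.096),bot0=(.011,0,0)).items():
    q=proj(s,f(*p));print(nm,q.round(1),((q-[270,190]+.5)*5-.5).round(0))
```

```text
[[318.4748985  317.33284381]
 [318.49670904 313.94059227]
 [318.45235693 320.83879525]] [[244.4 638.7]
 [244.5 621.7]
 [244.3 656.2]]
colB [[320.5 218.7]] [[255. 145.]]
colL [[289.  222.4]] [[ 97. 164.]]
colR [[352.1 222.4]] [[412. 164.]]
headL [[302.8 257.6]] [[166. 340.]]
headR [[338.6 257.6]] [[345. 340.]]
headNL [[303.5 304.1]] [[170. 573.]]
bot0 [[320.4 200.1]] [[254.  53.]]
```

View pics/w14c.png

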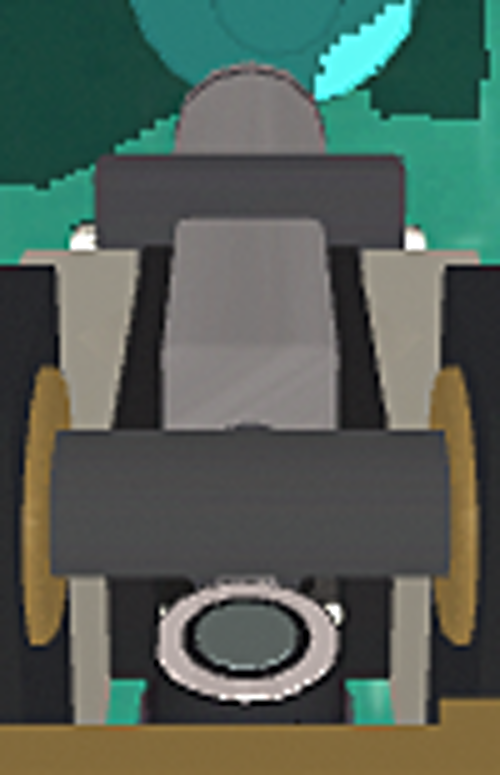

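Run:
```python
from h import *
import pickle
s=pickle.load(open("scene14.pkl","rb"));o=s["obs"]
f=lambda z,dx=0,dy=0:o["tool_pos"]+[dx,dy,z-.083]
c=[f(0,.011*np.cos(t),.011*np.sin(t)) for t in np.linspace(0,6.28,40)]
q=(proj(s,c)-[220,120]+.5)*6-.5; print("bottom ellipse lowest",q[q[:,1].argmax()],"u range",q[:,0].min(),q[:,0].max())
for nm,P in dict(fl=[.7052,.1909,.01],fr=[.697,.1019,.01],bl=[.8181,.1803,.01],br=[.8099,.0913,.01]).items(): print(nm,(proj(s,P)-[220,120]+.5)*6-.5)
q1=[f(.058,a*.017,b*.017) for a in(-1,1) for b in(-1,1)];print((proj(s,q1)-[220,120]+.5)*6-.5)
im=s["img"][160:205,240:285];cv2.imwrite("pics/s14d.png",cv2.resize(im,None,fx=13,fy=13,interpolation=cv2.INTER_CUBIC))
q=(proj(s,c)-[240,160]+.5)*13-.5; print("in d crop",q[q[:,1].argmax()],q[:,0].min(),q[:,0].max())
```

```text
bottom ellipse lowest [269.75484023 463.46860807] u range 252.47131316526588 292.3672345184118
fl [[184.35174978 594.91964552]]
fr [[323.60417735 552.82780011]]
bl [[129.69935927 493.40167321]]
br [[262.93429061 455.24742177]]
[[303.65634804 370.37797523]
 [245.65062723 389.91665175]
 [277.06098663 340.61023181]
 [219.79219031 359.52156108]]
in d crop [325.05215384 484.76531749] 287.6045118580761 374.04567478989225
```

View pics/s14d.png

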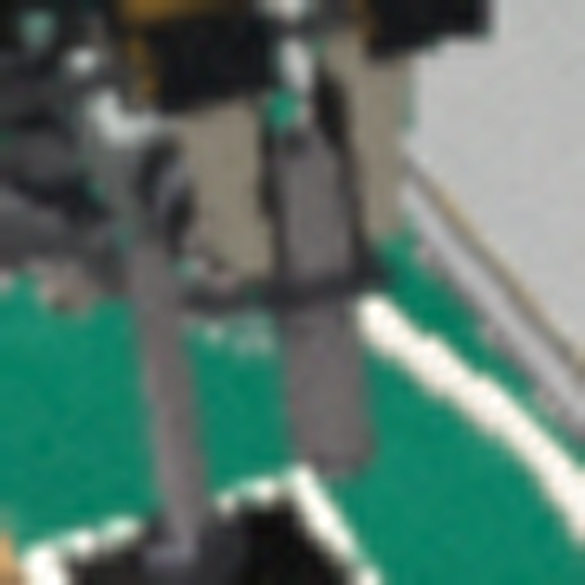

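Run:
```python
from h import *
import pickle
s=pickle.load(open("scene11.pkl","rb"));o=s["obs"]
x0,y0=312,175
c=[np.array([.5602,-.0587,o["tool_pos"][2]-.083])+[.011*np.cos(t),.011*np.sin(t),0] for t in np.linspace(0,6.28,60)]
F=lambda P:(proj(s,P)-[x0,y0]+.5)*10-.5
q=F(c);print("pin low",o["tool_pos"][2],q[q[:,1].argmax()],q[:,0].min(),q[:,0].max())
for r,z in((.0265,.072),(.012,.072)):
    q=F([[.5602+r*np.cos(t),-.0587+r*np.sin(t),z] for t in np.linspace(0,6.28,60)]);print("ring",r,q.min(0),q.max(0))
a=np.radians(12.08)
for sx,sy in((1,1),(1,-1),(-1,1),(-1,-1)):print("foot",F([[.5602+.042*(sx*np.cos(a)-sy*np.sin(a)),-.0587+.042*(sx*np.sin(a)+sy*np.cos(a)),.012]]))
im=s["img"][y0:y0+60,x0:x0+50];cv2.imwrite("pics/s11e.png",cv2.resize(im,None,fx=10,fy=10,interpolation=cv2.INTER_CUBIC))
```

```text
pin low 0.20436839499585782 [180.9398924  192.65557896] 150.25068227101326 213.870405968657
ring 0.0265 [108.34327252 242.04925656] [258.62021867 333.53424259]
ring 0.012 [149.42880068 266.56349784] [217.46425161 307.98437695]
foot [[ 20.86173338 417.75840882]]
foot [[188.44719966 317.85449448]]
foot [[181.40573131 526.50520884]]
foot [[349.79100028 420.13504821]]
```

View pics/s11e.png

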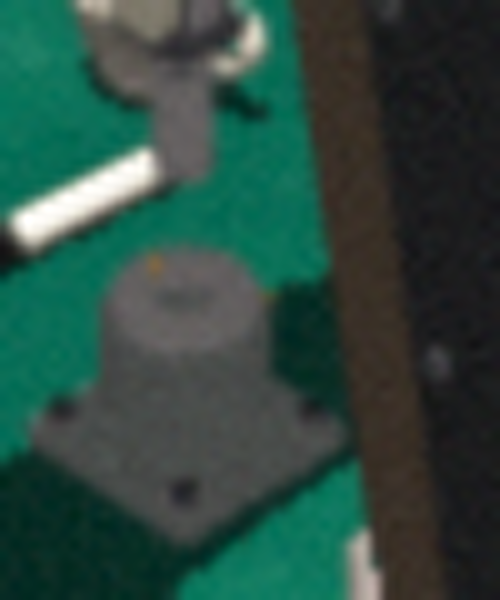

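Scene and wrist cross-checks both suggest the groove sits about 3 mm high and 1 mm close relative to the lens, so I'll correct slightly.

```bash
python3 -m handwheel '[[0.001,-0.0003,0.0015,0,0,0.003],[0.001,-0.0003,0.003,0,0,0.006],[0.001,-0.0003,0.003,0,0,0.006],[0.001,-0.0003,0.003,0,0,0.006]]' 1
python3 - <<'E'
from h import *
import pickle
s=shot("wrist","w15");o=s["obs"]=ctrl.get_obs();print(o["tool_pos"],o["orientation"],o["force"],o["opening"])
a=s["img"][190:345,270:370];cv2.imwrite("pics/w15c.png",cv2.resize(a,None,fx=5,fy=5,interpolation=cv2.INTER_CUBIC))
# fit of lens (x,z) grid using view
g=(ray(s,319,316.2,.178),ray(s,319,316.2,.180));print(g)
E
```

```text
clock: 23.42
tool_pos: [0.6218, 0.1539, 0.2337]
orientation: [-180.0, -0.0, 174.8]
force: [-0.5, -1.4, -3.5]
opening: 0.0161
[0.62181947 0.15393278 0.23376773] [-1.79999309e+02  2.31872834e-04  1.74836160e+02] [-0.01171052 -0.00324231 -2.63695717] 0.016058275889171157
(array([0.69044619, 0.14673428, 0.178     ]), array([0.68898555, 0.14687197, 0.18      ]))
```

View pics/w15c.png

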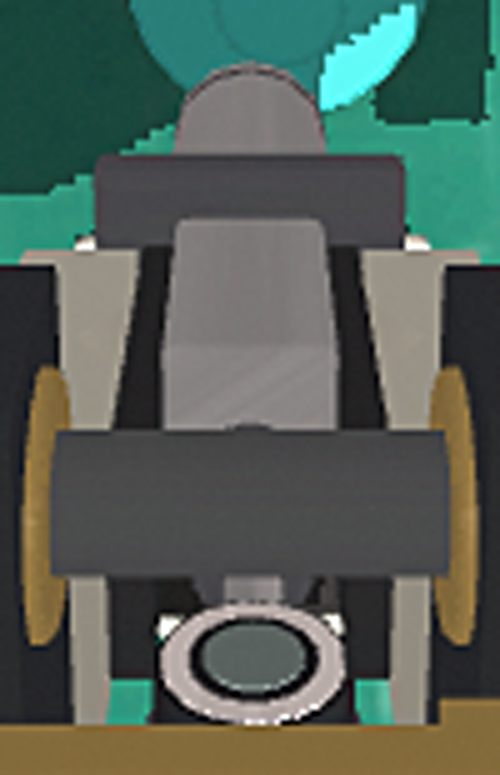

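Run:
```python
from h import *
s=ctrl.snapshot("wrist");o=ctrl.get_obs();print(o["tool_pos"])
for b in (0,1,2):
  for z in(.176,.178,.180,.182): print(b,z,ray(s,320.4,320.8-b,z)[:2])
R=Ro.from_euler('xyz',o["orientation"],degrees=True)
f=lambda x,y,z:o["tool_pos"]+R.apply([x,y,.083-z])
for p in((.012,0,.096),(.017,0,.058),(.017,0,.064),(.010,0,0)): print(p,proj(s,f(*p)).round(1))
print("obs head",190+345/5-.4,"collar bottom edge",190+154/5-.4,"collar top edge?",190+247/5,"bot",190+66/5-.4)
```

```text
[0.62185093 0.15394084 0.2338346 ]
0 0.176 [0.6959905  0.14727249]
0 0.178 [0.69448924 0.14740341]
0 0.18 [0.69298798 0.14753432]
0 0.182 [0.69148673 0.14766523]
1 0.176 [0.69512835 0.14734944]
1 0.178 [0.69363573 0.14747959]
1 0.18 [0.6921431  0.14760973]
1 0.182 [0.69065048 0.14773987]
2 0.176 [0.69426802 0.14742623]
2 0.178 [0.69278401 0.1475556 ]
2 0.18 [0.69129999 0.14768498]
2 0.182 [0.68981598 0.14781435]
(0.012, 0, 0.096) [[320.8 257.7]]
(0.017, 0, 0.058) [[320.6 218.8]]
(0.017, 0, 0.064) [[320.6 222.5]]
(0.01, 0, 0) [[320.4 201.5]]
obs head 258.6 collar bottom edge 220.4 collar top edge? 239.4 bot 202.79999999999998
```

```bash
python3 -m handwheel '[[0,0,-0.0008,0,0,0],[0,0,-0.0008,0,0,0],[0,0,-0.0008,0,0,0],[0,0,-0.0008,0,0,0]]' 1
python3 - <<'E'
from h import *
s=shot("scene","s16");t=shot("top","t16");o=ctrl.get_obs();print(o["clock"],o["tool_pos"],o["orientation"],o["force"],o["qvel"].round(2),o["opening"])
a=np.hstack([cv2.resize(s["img"][130:320,170:370],(400,380)),cv2.resize(t["img"][120:310,180:380],(400,380))]);cv2.imwrite("pics/f16.png",a)
E
```

```text
clock: 24.02
tool_pos: [0.6218, 0.1539, 0.2345]
orientation: [-180.0, -0.0, 174.8]
force: [-0.2, -0.2, -2.1]
opening: 0.0158
24.125 [0.62177521 0.15390855 0.23453391] [-1.79999338e+02 -2.96240295e-03  1.74833170e+02] [ 0.73874123 -0.13176319 -3.15226782] [ 0.07 -0.05  0.1  -0.    0.05 -0.  ] 0.016050116895619533
```

View pics/f16.png

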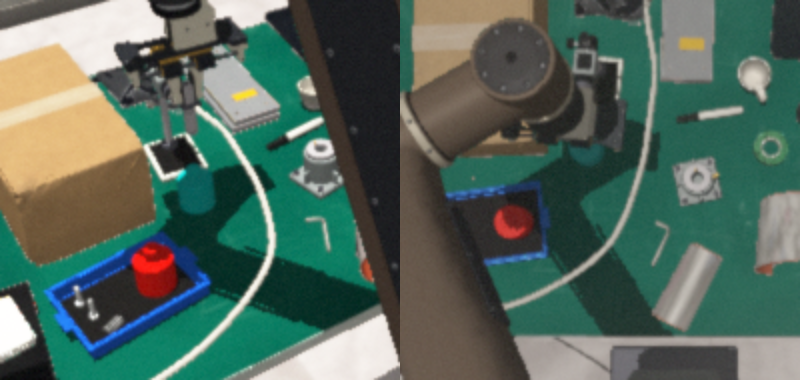

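The cap stands in the tray at scene crop (153,270), the bystanders are in place, and the pin is held steady in front of the lens. I'll hand it in.

```bash
python3 -c "
from plant import ctrl
print(ctrl.close_job()); print(ctrl.get_obs()['tool_pos'])"
```

```text
the job is handed in; nothing more can be done
None
the job is handed in; nothing more can be done
```

The red dust cap is standing knob up on the floor of the tray's empty half. The steel pin is held upright in front of the inspection camera, and I handed the job in at about 24 s.

- **Cap:** It touched down with about 8 N. The pictures show it upright, with the bolts and spring in place.
- **Pin:** It came out of the bore cleanly. The grip opening stayed at 16.0 mm, which matches the width of the head.
- **Final pose:** The TCP was at (0.6218, 0.1539, 0.2345), tool tilt was under 0.01° and the arm was still. The groove should be about 60 mm from the lens, within about 1.5 mm. Side to side it should be within about 1 mm, and squarely facing the lens within about 0.5°.
- **Not directly seen:** No camera could see the groove in the final pose, so its direction rests on the collar notch and dowel seen before gripping.
- **Checks that disagreed:** My lens height estimates ranged from 175 to 182 mm. I settled on a compromise that puts the middle of the groove at about 177.5 mm, so its height is only good to 2–3 mm. The wrist pictures also hinted that the pin may be tilted by about 0.6°, but that is within the camera calibration error.

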